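# Release the transport latch of an unpacked pedestal foot with its key

## Robot

A 6-joint arm with a two-finger parallel gripper is mounted at the origin on the work surface. World frame = base frame: x ahead of the robot, y to its left, z up, the work surface at z = 0. Lengths are in mm, angles in rad, forces in N, time in s.
With the tool pointing down it reaches from about 325 to 875 mm from the base axis. Payload 4.4 kg.
Tool frame: the origin (TCP) lies midway between the tips of the shut fingers; the grasp point (between the pads) lies 19 mm behind it; z points along the fingers, y is the direction in which the jaws open and shut (so a half turn about z gives the same grasp; the last joint's range is limited). The gripper opens to 85 mm and grips with 20 to 120 N. Pads are 22 mm wide; open, the fingers measure 114 mm over their backs; the gripper's body (76 mm by 85 mm) begins 54 mm behind the grasp point. The pads swing forward as they close: fully open they stand 13 mm farther back than shut.
Start: joints at [1.167, 0.207, 1.542, -0, 1.393, -0.15], TCP at [144.383, 556.58, 231.282] pointing down, gripper open.
Joint ranges: [-2.73, 2.73], [-0.86, 2.22], [0.23, 2.46], [-1.11, 4.25], [0.08, 2.63], [-2.82, 2.82]. Speed limits (rad/s): [2.79, 2.79, 3.14, 3.14, 3.14, 3.14].

## Interface

Orientations are given as [roll, pitch, yaw] about the fixed x, y, z axes, in that order (R = Rz(yaw) Ry(pitch) Rx(roll)).
In Python, from bench import ctrl, grab_frame, calibration, find_in, cut_out gives the robot as it stands. The module is installed in compiled form; this text tells all that it offers.
- The arm moves only by the tool arm_command, never from a script. Its argument "targets" is a list that holds one entry, the list of rows, each a list of 7 numbers: the shift along the tool's x, y, z each as a share of 800 mm, from -1 to 1, then the turn, a rotation vector about the tool's x, y, z each as a share of 4 degrees, from -1 to 1, then the opening, from 0 (shut) to 1 (fully open). A call has 1 to 20 rows; each row shifts and turns the pose as measured when the row begins, along the tool's axes as they then stand; what a row does not reach is not made up. A row lasts 1/8 s, in which the tool goes at most 62.5 mm and 10.7 degrees, less where a joint would pass 70% of its speed; a pose out of reach is approached as far as the arm can. A call with a number of a shift or a turn outside -1 to 1 is refused whole. A call with a gripper value outside its range is refused whole. The fingers move at their own pace and stop on an object; the grip force is fixed at half the most. Time passes only in rows, so rows that do not move let the fingers close. It gives the time, the measured TCP pose, the force and the opening at its end, in the units of the state.
- ctrl.get_state(): the state, without advancing time (a new reading comes with each control period).
- grab_frame(name): name is "side" or "top" or "wrist"; returns (picture, depth): 400x640x3 uint8, blue, green, red; 400x640 float32, mm along the optical axis (not along the pixel's ray), 0 where there is no reading.
- calibration(name): a dict with "mtx" (3x3 intrinsics, pixels), "rvec" (rotation vector, rad) and "tvec" (3), from world to camera coordinates, as OpenCV has them; the wrist camera has in their place "T_tool_cam" (4x4, takes a point from camera to tool coordinates, whose origin is the TCP and whose axes are the flange's). Camera axes: x right, y down, z forward; pixel columns grow to the right and rows downward; lengths in mm; the calibration is good to about 2 mm. A picture is of the moment at which its call begins: read the wrist's pose just before it. calibration takes no time and is no camera call.
- ctrl.sign_off(): hands the job in, once; it reports no verdict.
Trained networks look in the newest picture that a camera, given by its name, has taken for a name from the list of things; names that differ only in an ending like _2 or _b are one class to them, and where a whole thing is asked for, a point or a joint stands for the part that bears it (a point fixed in the world has none). Each returns a list of dicts, best first, with "p" (0 to 1); they miss things now and then, are a little off and sometimes report something else, mostly with a low value. They report only what shows in the picture. A call takes as long as a camera call. They do not tell look-alikes from the thing itself.
- find_in(target, camera): "centre" ([column, row] in pixels, amid what is visible of it).
- cut_out(target, camera): "mask" (400x640 bool, what is visible of it) and "centre" ([column, row] in pixels, amid what is visible of it).
The state is a dict: "clock": time; "qpos": joint angles; "qd": joint speeds; "tau": joint torques, N m; "tcp_pos": TCP position; "ee_rot": TCP orientation; "ft_force": force on the tool from outside, world axes, zero at the start; "moment": the same for the moment, N m; "width": finger opening in mm.
Only numpy, scipy, OpenCV 4.12 (cv2) and the standard library are available. Lean on these libraries where they do the work, as an engineer would, in place of code of your own. Each camera call takes 0.05 s, during which the arm holds its last target.

## Task

Release the transport latch in the black pedestal foot: take the steel key from the white foam insert, push it gently all the way into the keyhole on top of the foot, turn it clockwise (seen from above) until you feel it come up firmly against its stop, only gently and without forcing it, and turn it back home. Then draw the key out, set it back upright in its own pocket in the foam insert and let go. Leave everything else lying where it is.

Things in the scene. Friction and masses are not known exactly. Their poses are not given: they have to be found in the camera images.
- key: Loose steel key, 0.1 to 0.16 kg, upright in its foam pocket. Origin: centre of the shaft's lower end; z up the shaft, x the way the bit points. Shaft 12 mm diameter, 26 mm long below a 30 mm round collar (z 26 to 31 mm). The bit at the lower end reaches x = 18 mm, is 8 mm thick (y), z 0 to 12 mm. A tab on the collar (to x = 22 mm, 6 mm wide) shows the bit's direction.
- key_grip (a point): Middle of the key's flat upright bow, on the shaft axis 51 mm above the key's origin; axes as the key's. The bow is 46 mm wide (x), 10 mm thick (y), 31 to 71 mm above the key's origin, and is pinched from above across its thickness (along y).
- foot: Fixed round black steel disc, 240 mm diameter, 10 mm thick, with a square lock case 68 x 68 mm in its middle whose top is 60 mm over the table. Origin: centre of the underside. It does not move when pushed. Over 50 N between key and foot or lock is forcing it.
- keyhole (a point): Centre of the keyhole, on the upper face of the case's 10 mm top plate; z up, x along the slot for the bit. Shaft hole 14.4 mm square, slot 10.4 mm wide out to x = 19.5 mm. The key, x along this x, goes 26 mm straight down until its collar rests on the plate (key origin at z = -26 mm here). Turned away, its bit is caught under the plate: it lifts out only at this yaw.
- rotor (a joint): Rotor inside the lock that the bit turns, rad: 0 at home, grows as the key is turned clockwise seen from above. It drags with about 0.05 N m and stays where it is left; the bit has about 0.07 rad of play in it. Home means below 0.2 rad. The rotor does not stop the key: the latch does.
- latch: Hidden latch on the keyhole's axis; its pose does not show its stop. The rigid stop meets the bit after 0.6 to 1.25 rad of clockwise turn, different every time: feel for it. Reached at 5 N held 0.15 s (0.08 N m of twist about the key over the drag; aim for 0.13), forced over 16 N (0.25 N m). The push first rises softly (about 10 N in 0.2 rad of wrist turn), then steeply.
- foam: Fixed white foam insert, 150 x 130 x 50 mm, with pockets in its top. Origin: centre of its underside.
- pocket (a point): Where the key's shaft axis belongs in its pocket, on the foam's upper face (50 mm over the table); z up, x the way the bit points. Pocket 20 mm wide (y), x = -10 to 24 mm, 40 mm deep; the key's collar rests on the foam's top, the key origin then at z = -26 mm here.
- bolt0: loose black bolt standing in the foam insert, 12 mm shank, 20 mm head; origin at its foot. Leave alone
- bolt1: second such bolt in the foam insert. Leave alone
- washer: loose flat steel washer, 44 mm across, 4 mm thick, lying on the black foot disc; origin under its centre. Leave alone
- screwdriver: loose screwdriver on the table. Leave alone
- spanner: loose spanner on the table. Leave alone
- flange: loose black steel ring, 110 mm across, 8 mm thick. Leave alone
- foam_offcut: loose white foam block 60 x 120 x 50 mm. Leave alone
- hardware_box: closed cardboard box 100 x 140 x 45 mm. Leave alone
Not all that is in view belongs to the job. There is more than one size of the foot; the one meant has the size given above.

How it is judged (in metres and radians):
On the way, in this order (a step that is already met when the one before it is completed fails the run):
1. the key is fully home in the lock, collar within 2.5 mm of the plate (z of key in the frame of keyhole below -0.0235 m and horizontal distance between key and keyhole below 0.004 m), for 0.2 s.
2. the key, still in the lock, is turned clockwise against its stop with at least 5 N (z of key in the frame of keyhole below -0.018 m and horizontal distance between key and keyhole below 0.004 m and value of joint rotor above 0.4 rad and contact force between key and latch above 5 N), for 0.15 s.
3. the key, still in the lock, is turned back home (rotor within 0.2 rad) (z of key in the frame of keyhole below -0.018 m and horizontal distance between key and keyhole below 0.004 m and value of joint rotor below 0.2 rad), for 0.1 s.
At the end, for the whole second after the job is handed in: The key stands at rest and released in its foam pocket: shaft within 10 mm of the pocket's point, origin 22 to 30 mm below the foam's top, tilted less than 0.12 rad; the rotor is left within 0.2 rad of home (horizontal distance between key and pocket below 0.01 m and z of key in the frame of pocket between -0.03 and -0.022 m and angle between key's own z axis and vertical below 0.12 rad and linear speed of key below 0.02 m/s and value of joint rotor below 0.2 rad); the robot touches nothing.
It fails at once if the key is forced against its stop (over 16 N) (contact force between key and latch above 16 N).
It fails at once if the key is forced against the foot or lock (over 50 N) (contact force between key and foot above 50 N).
It fails at once if a bystander is moved more than 30 mm (distance of any of bolt0, bolt1, washer, screwdriver, spanner, flange, foam_offcut, hardware_box from where it was at the start of the episode above 0.03 m).
It also fails if it takes over 72 s, if anything falls off the work surface, if the arm or the gripper's body presses on something with over 40 N, if the wrist force passes 120 N, or if a joint passes its speed limit or range.

## Working session

There is one attempt and no reset: what is moved stays moved. The work goes in short steps, Python scripts to look and compute and a tool call to move; the robot and the scene stay as the last step left them, time stands still between calls to the robot, and variables do not carry over. Pictures are saved under pics/ and viewed, and the job is handed in when it is done.

Besides the shell and the picture viewer there is one more tool, called after ">>>" as name(argument=value, ...), one argument or row to a line, values as JSON. arm_command: Moves the arm, as the interface text tells. Shift numbers are shares of 800 mm and turn numbers shares of 4 degrees, none past 1 either way. Its arguments: {"type":"object","properties":{"targets":{"type":"array"}},"required":["targets"]}

```bash
mkdir -p pics; ls; python3 - <<'E'
from bench import ctrl, grab_frame, calibration
import cv2,numpy as np
print(ctrl.get_state())
for n in ("side","top","wrist"):
    im,d=grab_frame(n); cv2.imwrite(f"pics/{n}0.png",im); np.savez(f"pics/{n}0.npz",im=im,d=d)
    print(n,calibration(n))
E
```

```text
pics
{'clock': 0.0, 'qpos': array([ 1.16653161e+00,  2.07435473e-01,  1.54299296e+00,  1.38076539e-05,
        1.39346276e+00, -1.50512814e-01]), 'qd': array([ 5.02672608e-04,  2.11373124e-03,  3.37721215e-04,  8.36296736e-06,
       -1.69037911e-03, -3.60838863e-04]), 'tau': array([ 1.98243819e-03, -3.83025384e+01, -2.91599858e+01, -3.57433601e-05,
        1.01922249e-02, -9.56727689e-06]), 'tcp_pos': array([144.05698886, 555.87412876, 230.09845798]), 'ee_rot': array([-3.13932213e+00, -3.58087205e-04,  2.88783789e+00]), 'ft_force': array([ 0.27437083, -0.74744266, -0.6683604 ]), 'moment': array([-0.01629846,  0.00671595,  0.05314047]), 'width': 85.30654628633398}
side {'mtx': array([[520.65985723,   0.        , 323.40517993],
       [  0.        , 520.65985723, 197.90131343],
       [  0.        ,   0.        ,   1.        ]]), 'rvec': array([ 2.10704178, -0.12510005,  0.08082995]), 'tvec': array([-516.75521441,   97.41593678, 1338.30253069])}
top {'mtx': array([[403.85535488,   0.        , 315.11767655],
       [  0.        , 403.85535488, 198.96142324],
       [  0.        ,   0.        ,   1.        ]]), 'rvec': array([ 2.186774  , -2.19017536,  0.06334899]), 'tvec': array([ -10.4552182 ,  538.5763804 , 1221.18611203])}
wrist {'mtx': array([[296.24033593,   0.        , 322.39092222],
       [  0.        , 296.24033593, 196.33982532],
       [  0.        ,   0.        ,   1.        ]]), 'T_tool_cam': array([[ 2.56964414e-04, -9.58449441e-01, -2.85262342e-01,
         7.14919949e+01],
       [ 9.99999965e-01,  2.65068191e-04,  1.02009462e-05,
         2.56399281e-01],
       [ 6.58368819e-05, -2.85262335e-01,  9.58449475e-01,
        -1.42803601e+02],
       [ 0.00000000e+00,  0.00000000e+00,  0.00000000e+00,
         1.00000000e+00]])}
```

View pics/top0.png

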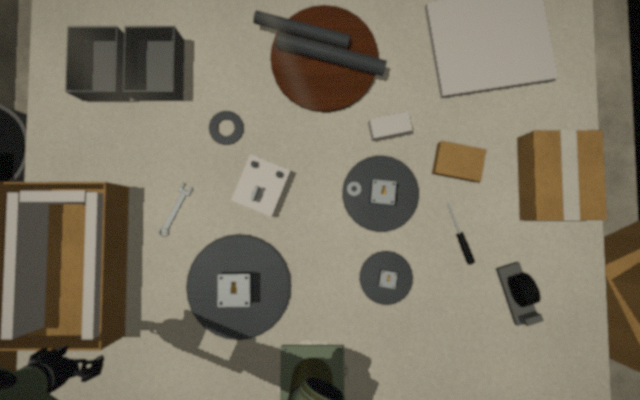

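View pics/side0.png

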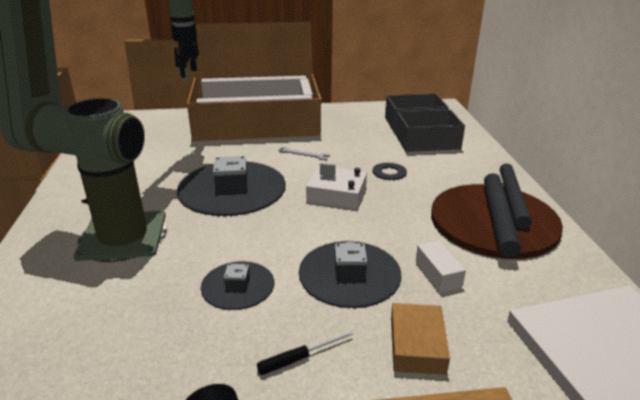

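View pics/wrist0.png

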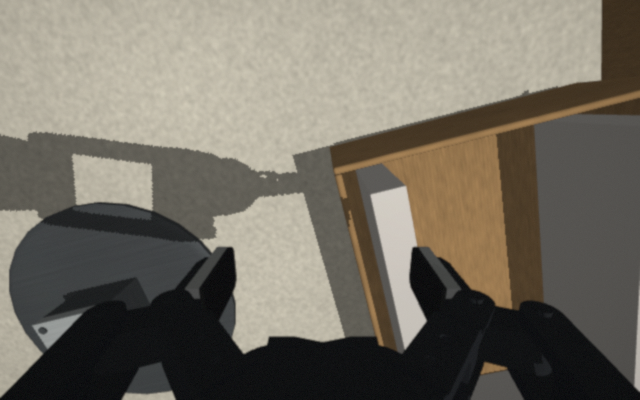

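The top picture shows three feet: large at (239,286), medium with the washer at (381,193), and small at (386,278). The medium one, about 76 px across, matches 240 mm. The foam with the key is at (261,186). I'll measure next.

```bash
cat > h.py <<'E'
import cv2,numpy as np
from scipy.spatial.transform import Rotation as R
from bench import ctrl, grab_frame, calibration, find_in, cut_out
def cam(name,st=None):
    c=calibration(name)
    if name=="wrist":
        T=np.eye(4);T[:3,:3]=R.from_euler('xyz',st['ee_rot']).as_matrix();T[:3,3]=st['tcp_pos']
        return c['mtx'],T@c['T_tool_cam']
    T=np.eye(4);T[:3,:3]=cv2.Rodrigues(c['rvec'])[0];T[:3,3]=np.ravel(c['tvec'])
    return c['mtx'],np.linalg.inv(T)
def atz(K,T,uv,z):
    uv=np.atleast_2d(uv).astype(float)
    d=np.c_[(uv[:,0]-K[0,2])/K[0,0],(uv[:,1]-K[1,2])/K[1,1],np.ones(len(uv))]@T[:3,:3].T
    s=(z-T[2,3])/d[:,2]
    return T[:3,3]+d*s[:,None]
def cloud(K,T,d):
    v,u=np.mgrid[0:400,0:640]
    p=np.stack([(u-K[0,2])/K[0,0]*d,(v-K[1,2])/K[1,1]*d,d],-1)
    return p@T[:3,:3].T+T[:3,3]
def proj(K,T,p):
    q=(np.atleast_2d(p)-T[:3,3])@T[:3,:3]
    return np.c_[q[:,0]/q[:,2]*K[0,0]+K[0,2],q[:,1]/q[:,2]*K[1,1]+K[1,2]]
E
python3 - <<'E'
from h import *
z=np.load("pics/top0.npz");im,d=z['im'],z['d']
K,T=cam("top")
P=cloud(K,T,d)
for n,(u,v) in dict(table=(330,230),midc=(376,200),disc=(381,222),key=(258,193),foam=(247,190),foamc=(261,186),bigcase=(222,285),off=(390,126),box=(459,160)).items(): print(n,P[v,u].round(1))
for n,c in dict(key="top",keyhole="top",pocket="top",foam="top",foot="top").items():
    print(n,[(np.round(r['centre'],1),round(r['p'],2)) for r in find_in(n,c)])
a=cv2.resize(im[150:230,220:300],None,fx=7,fy=7,interpolation=cv2.INTER_CUBIC)
b=cv2.resize(im[150:230,340:420],None,fx=7,fy=7,interpolation=cv2.INTER_CUBIC)
cv2.imwrite("pics/topz.png",cv2.resize(np.hstack([a,b]),(800,400)))
E
```

```text
table [ 4.434e+02 -5.710e+01  1.000e-01]
midc [ 532.7 -191.9   56.5]
disc [ 467.8 -213.2   11. ]
key [553.9 157.7  59.9]
foam [564.  192.7  46.5]
foamc [575.4 150.   51.9]
bigcase [288.1 255.3  84.1]
off [ 756.6 -237.5   49.3]
box [ 653.8 -445.    43.3]
key [(array([381.3, 194.3]), 0.54)]
keyhole [(array([381.7, 193.7]), 0.9), (array([239.4, 286. ]), 0.82), (array([386.4, 272.2]), 0.81), (array([466.2, 247.8]), 0.5)]
pocket [(array([264.1, 182. ]), 0.6)]
foam [(array([262.2, 180.9]), 0.92)]
foot [(array([382.6, 276.5]), 0.97), (array([383.1, 195.8]), 0.86), (array([236.4, 285.4]), 0.58)]
```

View pics/topz.png

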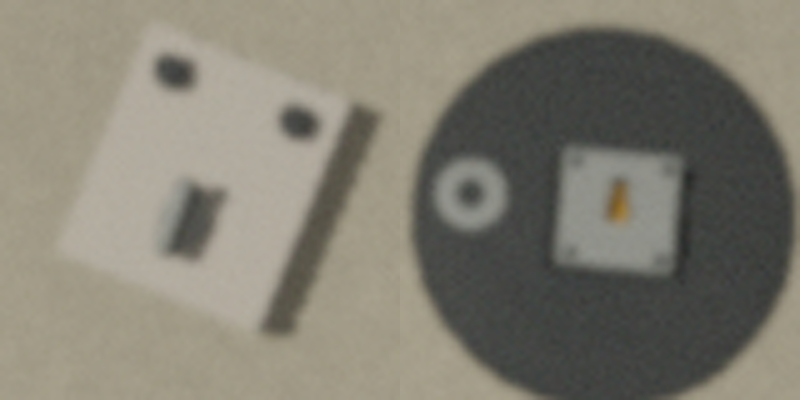

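>>> arm_command(
  targets=[
    [[-0.0628, -0.0349, 0, 0, 0, 0, 1], [-0.0628, -0.0349, 0, 0, 0, 0, 1], [-0.0628, -0.0349, 0, 0, 0, 0, 1], [-0.0628, -0.0349, 0, 0, 0, 0, 1], [-0.0628, -0.0349, 0, 0, 0, 0, 1], [-0.0628, -0.0349, 0, 0, 0, 0, 1], [-0.0628, -0.0349, 0, 0, 0, 0, 1], [-0.0628, -0.0349, 0, 0, 0, 0, 1], [-0.0628, -0.0349, 0, 0, 0, 0, 1], [-0.0628, -0.0349, 0, 0, 0, 0, 1], [0, 0, 0, 0, 0, 0, 1]],
  ],
)

```text
clock: 1.78
tcp_pos: [575.3, 150.2, 233.1]
ee_rot: [3.135, 0.006, 2.892]
ft_force: [0.8, 0.0, 0.2]
width: 85.1
```

```bash
cat > w.py <<'E'
import sys
from h import *
st=ctrl.get_state(); im,d=grab_frame("wrist")
n=sys.argv[1]; cv2.imwrite(f"pics/{n}.png",im); np.savez(f"pics/{n}.npz",im=im,d=d,tcp_pos=st['tcp_pos'],ee_rot=st['ee_rot'])
print({k:np.round(st[k],3) for k in('clock','qpos','tcp_pos','ee_rot','ft_force','moment','width')})
E
python3 w.py w1
```

```text
{'clock': np.float64(1.775), 'qpos': array([ 0.108,  0.241,  1.496,  0.004,  1.397, -1.214]), 'tcp_pos': array([575.337, 150.228, 233.118]), 'ee_rot': array([3.135, 0.006, 2.892]), 'ft_force': array([0.817, 0.033, 0.229]), 'moment': array([0.032, 0.029, 0.03 ]), 'width': np.float64(85.092)}
```

View pics/w1.png

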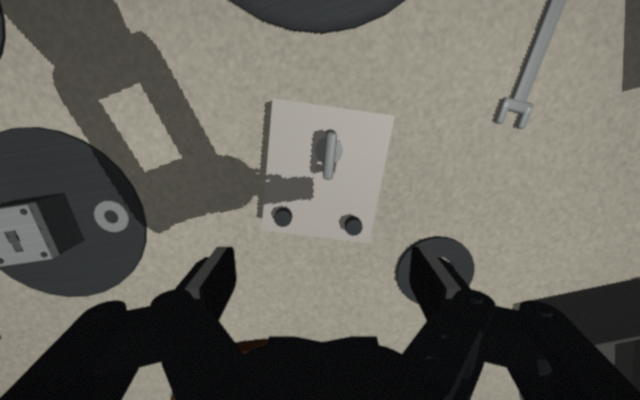

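```bash
python3 - <<'E'
from h import *
z=np.load("pics/w1.npz");im=z['im']
K,T=cam("wrist",z)
for uv in [(270,100),(394,117),(372,243),(262,231)]: print(atz(K,T,uv,50).round(1))
P=cloud(K,T,z['d'])
m=(P[...,2]>60)&(abs(P[...,0]-560)<60)&(abs(P[...,1]-150)<60)
v,u=np.nonzero(m[100:190,290:370]);v+=100;u+=290
h=P[...,2][v,u];print(len(h),np.percentile(h,[5,50,90,99]))
s=h>88
Q=P[v[s],u[s]];c=Q[:,:2].mean(0);e,V=np.linalg.eigh(np.cov((Q[:,:2]-c).T));print(c,Q[:,2].mean(),np.sqrt(e)*np.sqrt(12),np.arctan2(V[1,1],V[0,1]))
cv2.imwrite("pics/w1z.png",cv2.resize(im[90:260,250:410],None,fx=4,fy=3.5,interpolation=cv2.INTER_CUBIC))
E
```

```text
[[486. 118.  50.]]
[[535.  240.6  50. ]]
[[673.5 188.5  50. ]]
[[625.3  64.9  50. ]]
574 [ 79.45708479  94.6911726   96.30292839 375.49967732]
[547.37600864 164.74387493] 115.15392280371003 [12.51698877 59.27387712] 2.9380700772518105
```

View pics/w1z.png

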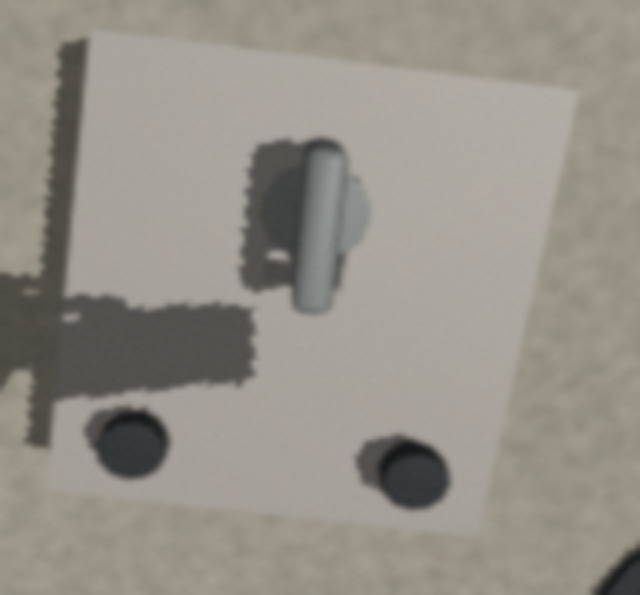

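>>> arm_command(
  targets=[
    [[0.03, 0.0475, 0.039, 0, 0, 0, 1], [0.03, 0.0475, 0.039, 0, 0, 0, 1], [0, 0, 0, 0, 0, 0, 1]],
  ],
)

```text
clock: 2.2
tcp_pos: [543.7, 241.7, 170.1]
ee_rot: [3.133, 0.004, 2.894]
ft_force: [0.2, -1.0, 0.6]
width: 85.5
```

```bash
python3 w.py w2
```

```text
{'clock': np.float64(2.2), 'qpos': array([ 0.27 ,  0.298,  1.56 ,  0.005,  1.276, -1.055]), 'tcp_pos': array([543.671, 241.667, 170.133]), 'ee_rot': array([3.133, 0.004, 2.894]), 'ft_force': array([ 0.156, -1.003,  0.616]), 'moment': array([-0.019, -0.021, -0.009]), 'width': np.float64(85.505)}
```

View pics/w2.png

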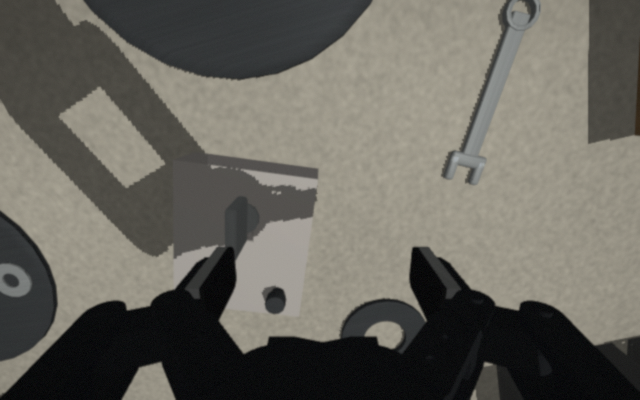

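```bash
python3 - <<'E'
from h import *
im=cv2.imread("pics/w2.png")[170:260,190:290]
a=cv2.resize(im,(560,504),interpolation=cv2.INTER_CUBIC);a=cv2.convertScaleAbs(a,alpha=1.8)
cv2.imwrite("pics/w2z.png",a)
im=cv2.imread("pics/side0.png")[155:215,300:375]
cv2.imwrite("pics/s0z.png",cv2.resize(im,(600,480),interpolation=cv2.INTER_CUBIC))
E
```

```text
(no output)
```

View pics/w2z.png

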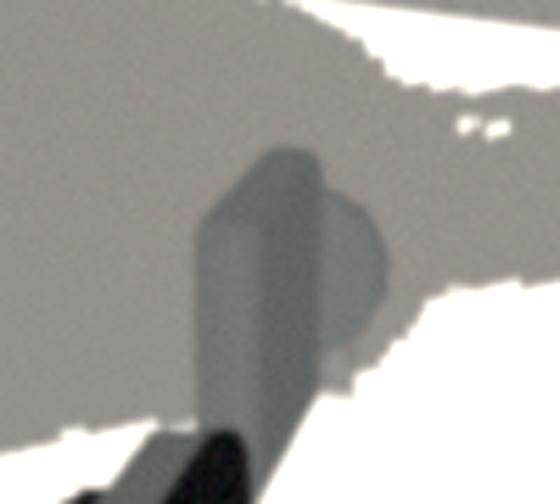

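View pics/s0z.png

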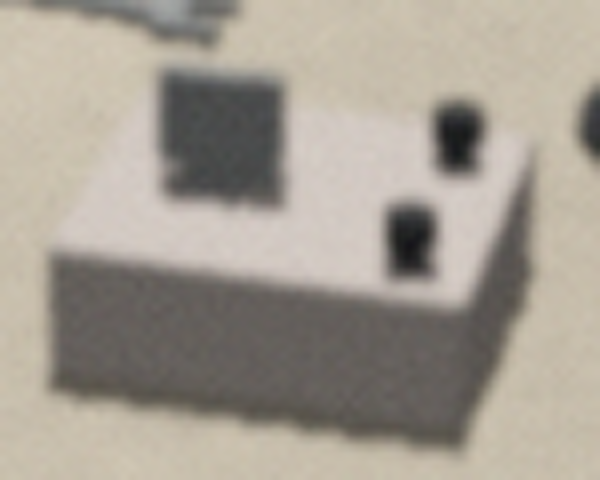

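>>> arm_command(
  targets=[
    [[-0.0185, -0.0628, 0.0104, 0, 0, 0, 1], [-0.0185, -0.0628, 0.0104, 0, 0, 0, 1], [-0.0185, -0.0628, 0.0104, 0, 0, 0, 1], [0, 0, 0, 0, 0, 0, 1]],
  ],
)

```text
clock: 2.75
tcp_pos: [554.9, 81.0, 151.4]
ee_rot: [3.13, 0.019, 2.898]
ft_force: [-0.5, 0.3, -0.1]
width: 85.5
```

```bash
python3 w.py w3; python3 - <<'E'
from h import *
im=cv2.imread("pics/w3.png")
K,T=cam("wrist",np.load("pics/w3.npz"))
u,v=proj(K,T,[548,165,75])[0].astype(int);print(u,v)
c=im[max(0,v-60):v+60,u-70:u+70]
cv2.imwrite("pics/w3z.png",cv2.resize(c,(700,600),interpolation=cv2.INTER_CUBIC))
E
```

```text
{'clock': np.float64(2.75), 'qpos': array([-0.013,  0.241,  1.674,  0.007,  1.205, -1.344]), 'tcp_pos': array([554.881,  80.991, 151.435]), 'ee_rot': array([3.13 , 0.019, 2.898]), 'ft_force': array([-0.521,  0.35 , -0.127]), 'moment': array([0.026, 0.011, 0.024]), 'width': np.float64(85.513)}
427 168
```

View pics/w3.png

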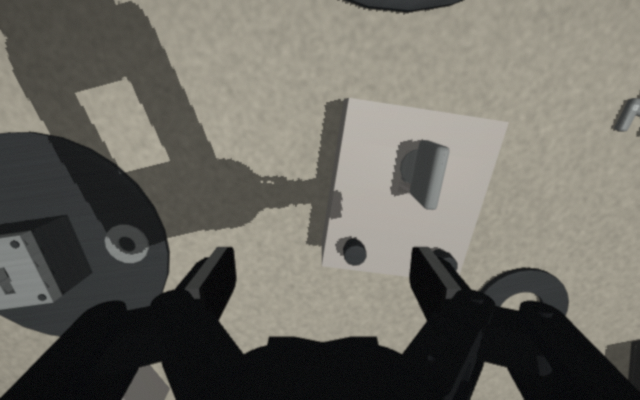

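View pics/w3z.png

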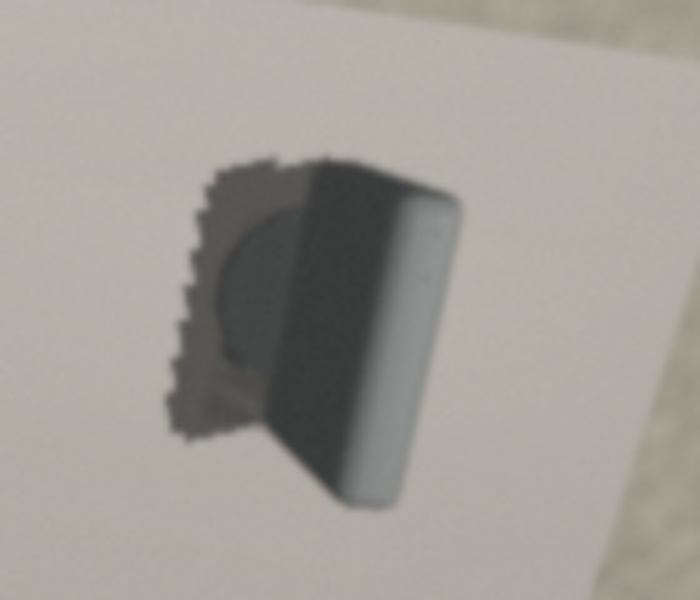

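```bash
python3 - <<'E'
from h import *
im=cv2.imread("pics/w3.png")[135:215,385:455].astype(float)
a=np.clip((im-25)*2.6,0,255).astype(np.uint8)
cv2.imwrite("pics/w3e.png",cv2.resize(a,(525,600),interpolation=cv2.INTER_CUBIC))
z=np.load("pics/w3.npz");K,T=cam("wrist",z);P=cloud(K,T,z['d'])
for v in range(146,200,3): print(v,[int(round(x)) for x in P[v,392:432:3,2]])
E
```

```text
146 [51, 50, 50, 50, 50, 51, 50, 50, 50, 60, 67, 73, 79, 83]
149 [50, 50, 50, 50, 51, 50, 51, 51, 51, 62, 68, 76, 81, 86]
152 [51, 50, 50, 50, 50, 10, 54, 55, 55, 63, 70, 77, 82, 87]
155 [51, 50, 50, 50, 49, 55, 57, 56, 57, 65, 72, 78, 84, 88]
158 [50, 51, 51, 51, 54, 55, 56, 55, 59, 67, 73, 79, 84, 90]
161 [50, 49, 50, 54, 56, 56, 56, 54, 61, 67, 73, 78, 85, 91]
164 [50, 50, 51, 56, 56, 57, 56, 56, 62, 69, 74, 80, 87, 92]
167 [52, 49, 51, 56, 56, 55, 54, 56, 62, 69, 75, 82, 89, 91]
170 [50, 50, 51, 55, 55, 56, 54, 55, 66, 72, 76, 83, 88, 93]
173 [50, 51, 50, 55, 55, 55, 56, 58, 65, 73, 78, 83, 90, 94]
176 [50, 49, 51, 25, 55, 56, 54, 60, 68, 73, 80, 85, 90, 94]
179 [51, 51, 51, 27, 52, 56, 56, 62, 68, 75, 81, 87, 94, 95]
182 [50, 51, 50, 12, 11, 53, 55, 63, 69, 76, 82, 88, 93, 95]
185 [49, 50, 50, 24, 23, 20, 51, 65, 70, 77, 82, 89, 92, 94]
188 [50, 51, 38, 35, 34, 33, 60, 67, 72, 78, 84, 89, 94, 95]
191 [50, 50, 49, 48, 46, 44, 61, 67, 74, 79, 85, 92, 95, 95]
194 [52, 50, 51, 53, 51, 51, 58, 69, 75, 81, 87, 92, 95, 94]
197 [50, 52, 51, 50, 50, 50, 50, 69, 76, 82, 87, 92, 95, 96]
```

View pics/w3e.png

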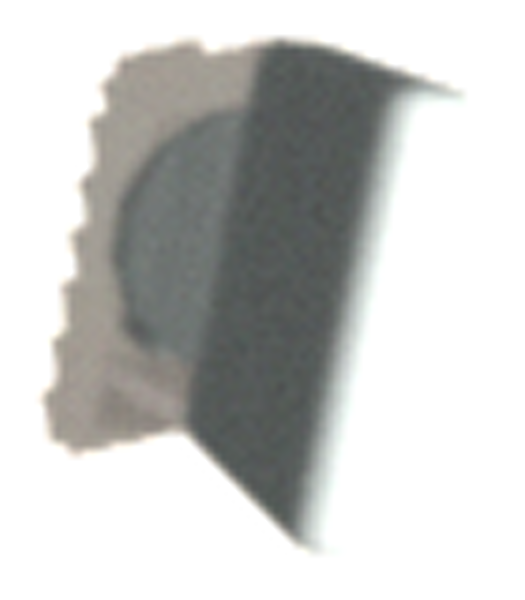

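The depth map shows the pocket's open end at about (403,184), on the world +x side of the collar. So the bit points along roughly world +x. I'll fit the key pose from depth.

```bash
cat > fitkey.py <<'E'
from h import *
from scipy.optimize import least_squares
for n in ("w1","w3"):
    z=np.load(f"pics/{n}.npz");K,T=cam("wrist",z);P=cloud(K,T,z['d'])
    ok=(z['d']>0)
    b=ok&(P[...,2]>90)&(P[...,2]<99)&(abs(P[...,0]-550)<40)&(abs(P[...,1]-165)<35)
    Q=P[b];
    r=cv2.minAreaRect(Q[:,:2].astype(np.float32));print(n,len(Q),"bow",r)
    c=Q[:,:2].mean(0);e,V=np.linalg.eigh(np.cov((Q[:,:2]-c).T));print(c,np.arctan2(V[1,1],V[0,1]))
    # foam top mask: edges
    f=ok&(abs(P[...,2]-50)<4)&(abs(P[...,0]-580)<120)&(abs(P[...,1]-155)<120)
    f=cv2.morphologyEx(f.astype(np.uint8),cv2.MORPH_OPEN,np.ones((3,3)))>0
    r=cv2.minAreaRect(P[f][:,:2].astype(np.float32));print("foam",r)
    col=ok&(P[...,2]>53.5)&(P[...,2]<57.5)&(abs(P[...,0]-550)<25)&(abs(P[...,1]-165)<25)
    print("collar",len(P[col]),P[col][:,:2].mean(0), P[col][:,:2].min(0),P[col][:,:2].max(0))
E
python3 fitkey.py
```

```text
w1 489 bow ((551.392333984375, 164.41433715820312), (10.038037300109863, 45.18326187133789), 70.78167724609375)
[550.8253114  164.51441233] 2.8033937870856414
foam ((579.1824340820312, 152.57089233398438), (130.31971740722656, 150.7958984375), 67.87059020996094)
collar 282 [551.15748092 163.12977274] [537.26064056 149.78302129] [565.5138047  179.03738457]
w3 968 bow ((551.4837036132812, 163.70849609375), (10.085878372192383, 45.945560455322266), 70.29141235351562)
[550.26469886 163.43433109] 2.7986848290342317
foam ((579.0667114257812, 153.03790283203125), (131.23062133789062, 150.43984985351562), 67.86210632324219)
collar 345 [548.32930603 156.40816712] [536.86562034 149.69208218] [563.34887665 165.34971868]
```

```bash
cat > plan.py <<'E'
import sys
from h import *
# usage: x y z yaw [nrows]  -> per-row shares
x,y,z,yaw=map(float,sys.argv[1:5])
st=ctrl.get_state()
R0=R.from_euler('xyz',st['ee_rot']);R1=R.from_euler('xyz',[np.pi,0,yaw])
dp=np.array([x,y,z])-st['tcp_pos'];rv=(R0.inv()*R1).as_rotvec()
t=R0.inv().apply(dp)/800; r=np.degrees(rv)/4
n=int(sys.argv[5]) if len(sys.argv)>5 else max(1,int(np.ceil(np.linalg.norm(dp)/55)),int(np.ceil(abs(r).max()/0.98)))
print({k:np.round(st[k],3).tolist() for k in('clock','qpos','tcp_pos','ee_rot','ft_force','moment','width')})
print("world d",dp.round(1),"tool mm",(t*800).round(1),"rot deg",(r*4).round(2))
print("rows",n,"per row",(t/n).round(4),(r/n).round(3))
E
python3 plan.py 551.3 164.2 120 2.80
```

```text
{'clock': 2.8, 'qpos': [-0.011, 0.241, 1.673, 0.008, 1.205, -1.343], 'tcp_pos': [555.343, 82.602, 152.066], 'ee_rot': [3.129, 0.02, 2.9], 'ft_force': [-0.393, 0.09, -0.581], 'moment': [-0.025, -0.016, 0.034], 'width': 85.532}
world d [ -4.   81.6 -32.1] tool mm [24.1 77.8 32.6] rot deg [0.79 1.12 5.73]
rows 2 per row [0.0151 0.0487 0.0204] [0.099 0.14  0.716]
```

>>> arm_command(
  targets=[
    [[0.0151, 0.0487, 0.0204, 0.1, 0.14, 0.716, 1], [0.0151, 0.0487, 0.0204, 0.1, 0.14, 0.716, 1], [0, 0, 0, 0, 0, 0, 1]],
  ],
)

```text
clock: 3.18
tcp_pos: [555.8, 168.1, 123.8]
ee_rot: [3.138, 0.007, 2.797]
ft_force: [-0.0, -0.8, -0.2]
width: 85.2
```

```bash
python3 plan.py 551.3 164.2 61 2.80; python3 w.py w4
```

```text
{'clock': 3.175, 'qpos': [0.145, 0.322, 1.633, 0.0, 1.178, -1.081], 'tcp_pos': [555.843, 168.088, 123.763], 'ee_rot': [3.138, 0.007, 2.797], 'ft_force': [-0.011, -0.818, -0.189], 'moment': [-0.015, 0.016, 0.031], 'width': 85.165}
world d [ -4.5  -3.9 -62.8] tool mm [ 3.4 -5.4 62.7] rot deg [ 0.22  0.4  -0.19]
rows 2 per row [ 0.0021 -0.0034  0.0392] [ 0.028  0.05  -0.024]
{'clock': np.float64(3.175), 'qpos': array([ 0.145,  0.322,  1.633,  0.   ,  1.178, -1.081]), 'tcp_pos': array([555.843, 168.088, 123.763]), 'ee_rot': array([3.138, 0.007, 2.797]), 'ft_force': array([-0.011, -0.818, -0.189]), 'moment': array([-0.015,  0.016,  0.031]), 'width': np.float64(85.165)}
```

View pics/w4.png

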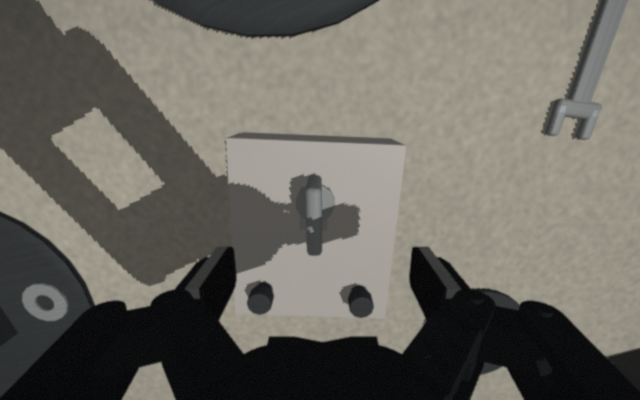

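>>> arm_command(
  targets=[
    [[0.0042, -0.0068, 0.01, 0.056, 0.1, -0.048, 1], [0, 0, 0.034, 0, 0, 0, 1], [0, 0, 0.03, 0, 0, 0, 1], [0, 0, 0, 0, 0, 0, 1]],
  ],
)

```text
clock: 3.72
tcp_pos: [553.0, 160.4, 66.8]
ee_rot: [3.141, 0.006, 2.799]
ft_force: [-0.1, -0.2, -0.1]
width: 85.3
```

```bash
python3 plan.py 551.3 164.2 61 2.80; python3 w.py w5; python3 fitkey.py >/dev/null; sed 's/("w1","w3")/("w5",)/' fitkey.py | python3 -
```

```text
{'clock': 3.725, 'qpos': [0.133, 0.39, 1.677, -0.002, 1.068, -1.094], 'tcp_pos': [553.002, 160.374, 66.845], 'ee_rot': [3.141, 0.006, 2.799], 'ft_force': [-0.056, -0.163, -0.088], 'moment': [-0.044, 0.02, -0.02], 'width': 85.344}
world d [-1.7  3.8 -5.8] tool mm [2.9 3.  5.8] rot deg [ 0.06  0.36 -0.05]
rows 1 per row [0.0037 0.0038 0.0073] [ 0.015  0.09  -0.013]
{'clock': np.float64(3.725), 'qpos': array([ 0.133,  0.39 ,  1.677, -0.002,  1.068, -1.094]), 'tcp_pos': array([553.002, 160.374,  66.845]), 'ee_rot': array([3.141, 0.006, 2.799]), 'ft_force': array([-0.056, -0.163, -0.088]), 'moment': array([-0.044,  0.02 , -0.02 ]), 'width': np.float64(85.344)}
w5 2200 bow ((557.2643432617188, 181.0829315185547), (45.22138595581055, 45.547027587890625), 70.27505493164062)
[550.72709704 167.10731469] -3.1368134327785544
foam ((569.89599609375, 156.18295288085938), (130.71083068847656, 131.53851318359375), 67.90736389160156)
collar 907 [550.56276357 163.81641435] [536.84220415 149.60069214] [565.34722879 179.00119538]
```

View pics/w5.png

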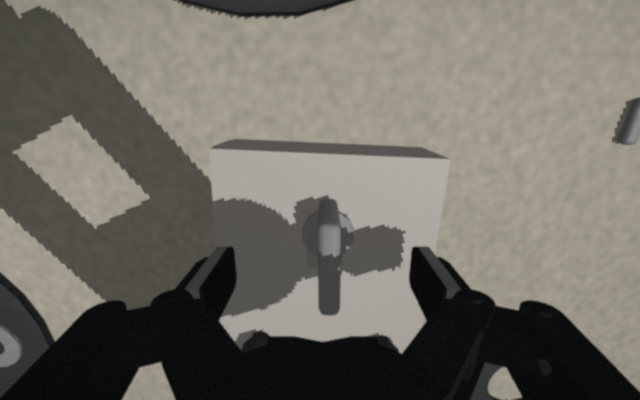

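>>> arm_command(
  targets=[
    [[0.0037, 0.0038, 0.006, 0, 0.09, 0, 1], [0, 0, 0, 0, 0, 0, 1], [0, 0, 0, 0, 0, 0, 0], [0, 0, 0, 0, 0, 0, 0], [0, 0, 0, 0, 0, 0, 0], [0, 0, 0, 0, 0, 0, 0], [0, 0, 0, 0, 0, 0, 0], [0, 0, 0, 0, 0, 0, 0]],
  ],
)

```text
clock: 4.78
tcp_pos: [555.3, 164.4, 67.3]
ee_rot: [3.136, 0.008, 2.799]
ft_force: [0.7, -0.3, 0.5]
width: 8.9
```

```bash
python3 plan.py 551.3 164.2 61 2.80; python3 w.py w6
```

```text
{'clock': 4.775, 'qpos': [0.138, 0.393, 1.672, 0.001, 1.067, -1.09], 'tcp_pos': [555.341, 164.434, 67.292], 'ee_rot': [3.136, 0.008, 2.799], 'ft_force': [0.744, -0.331, 0.527], 'moment': [-0.036, 0.018, 0.003], 'width': 8.876}
world d [-4.  -0.2 -6.3] tool mm [ 3.8 -1.6  6.3] rot deg [ 0.3   0.49 -0.07]
rows 1 per row [ 0.0047 -0.002   0.0078] [ 0.074  0.121 -0.017]
{'clock': np.float64(4.775), 'qpos': array([ 1.380e-01,  3.930e-01,  1.672e+00,  1.000e-03,  1.067e+00,
       -1.090e+00]), 'tcp_pos': array([555.341, 164.434,  67.292]), 'ee_rot': array([3.136, 0.008, 2.799]), 'ft_force': array([ 0.744, -0.331,  0.527]), 'moment': array([-0.036,  0.018,  0.003]), 'width': np.float64(8.876)}
```

View pics/w6.png

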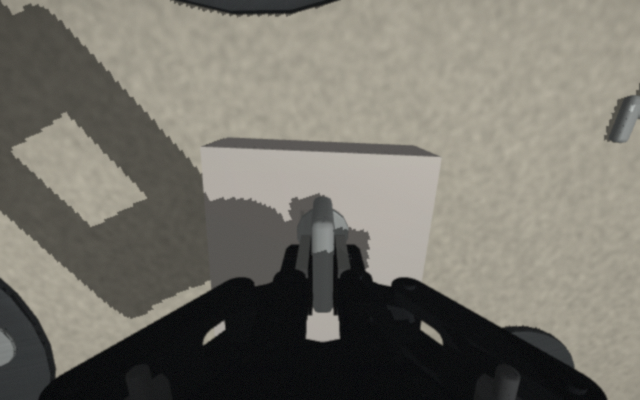

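>>> arm_command(
  targets=[
    [[0, 0, -0.02, 0, 0, 0, 0], [0, 0, -0.03, 0, 0, 0, 0], [0, 0, -0.04, 0, 0, 0, 0], [0, 0, -0.04, 0, 0, 0, 0], [0, 0, 0, 0, 0, 0, 0]],
  ],
)

```text
clock: 5.45
tcp_pos: [553.7, 164.3, 176.2]
ee_rot: [3.136, 0.008, 2.799]
ft_force: [-0.4, 0.4, -0.9]
width: 9.1
```

```bash
python3 w.py w7;  python3 plan.py 500 -180 175 3.14; python3 plan.py 500 -180 175 3.14|head -1
```

```text
{'clock': np.float64(5.45), 'qpos': array([ 1.380e-01,  2.560e-01,  1.600e+00,  1.000e-03,  1.277e+00,
       -1.090e+00]), 'tcp_pos': array([553.724, 164.31 , 176.215]), 'ee_rot': array([3.136, 0.008, 2.799]), 'ft_force': array([-0.408,  0.399, -0.929]), 'moment': array([ 0.003,  0.   , -0.014]), 'width': np.float64(9.065)}
{'clock': 5.5, 'qpos': [0.138, 0.258, 1.602, 0.001, 1.277, -1.09], 'tcp_pos': [552.25, 164.076, 174.076], 'ee_rot': [3.138, 0.004, 2.799], 'ft_force': [0.298, -0.219, -2.209], 'moment': [0.026, -0.026, -0.04], 'width': 9.273}
world d [ -52.3 -344.1    0.9] tool mm [ -66.5 -341.6   -1.8] rot deg [  0.15   0.26 -19.55]
rows 7 per row [-0.0119 -0.061  -0.0003] [ 0.005  0.009 -0.698]
{'clock': 5.5, 'qpos': [0.138, 0.258, 1.602, 0.001, 1.277, -1.09], 'tcp_pos': [552.25, 164.076, 174.076], 'ee_rot': [3.138, 0.004, 2.799], 'ft_force': [0.298, -0.219, -2.209], 'moment': [0.026, -0.026, -0.04], 'width': 9.273}
```

View pics/w7.png

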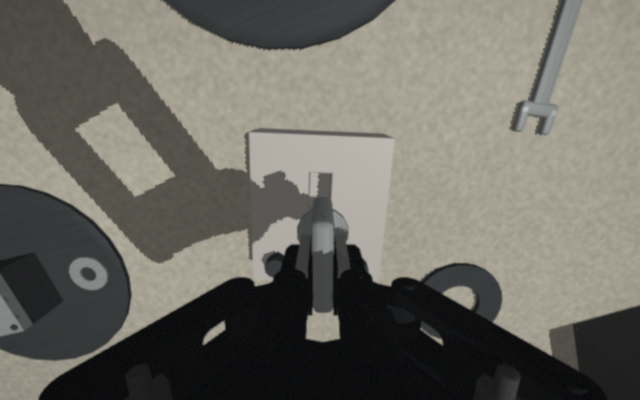

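```bash
cat > inhand.py <<'E'
import sys
from h import *
def run(n):
    z=np.load(f"pics/{n}.npz");c=calibration("wrist");K,T=c['mtx'],c['T_tool_cam'];d=z['d']
    P=cloud(K,T,d);ok=d>0
    for a,b in ((-60,-40),):
        pass
    b=ok&(abs(P[...,0])<45)&(abs(P[...,1])<25)&(P[...,2]>-60)&(P[...,2]<50)
    v,u=np.nonzero(b)
    for v in range(192,300,6):
        print(v,[f"{P[v,u,0]:.0f},{P[v,u,1]:.0f},{P[v,u,2]:.0f}" for u in range(296,356,5)])
run(sys.argv[1])
E
python3 inhand.py w7
```

```text
192 ['-4,-24,125', '-4,-20,125', '-4,-15,125', '-15,-12,166', '-15,-7,166', '-15,-1,166', '-16,4,168', '-4,8,126', '-4,13,125', '-4,18,127', '-4,23,126', '-4,27,126']
198 ['-10,-25,126', '-10,-20,125', '-10,-15,127', '-20,-12,159', '25,-3,9', '26,-0,6', '26,2,7', '-10,9,126', '-10,13,125', '-10,18,126', '-11,23,127', '-10,28,126']
204 ['-16,-25,125', '-16,-20,126', '-16,-15,126', '-20,-11,139', '25,-3,-1', '26,-0,-4', '26,2,-3', '24,5,2', '-16,13,126', '-16,18,126', '-16,23,127', '-16,28,127']
210 ['-22,-25,126', '-22,-20,126', '-23,-15,127', '17,-6,13', '26,-3,-11', '26,-0,-12', '26,2,-12', '25,4,-9', '-23,13,127', '-22,18,126', '-22,23,126', '-22,28,127']
216 ['-28,-25,126', '-28,-20,126', '14,-9,12', '14,-6,12', '26,-2,-20', '26,-0,-20', '26,2,-20', '25,4,-18', '14,8,11', '14,11,13', '-29,23,127', '-28,28,125']
222 ['-35,-25,126', '11,-12,12', '10,-9,13', '11,-6,12', '26,-2,-26', '26,-0,-26', '26,2,-26', '25,4,-25', '10,8,12', '10,11,12', '-34,23,126', '-35,28,127']
228 ['-41,-25,126', '7,-12,11', '7,-9,12', '23,-4,-26', '23,-2,-28', '23,-0,-28', '24,2,-29', '23,4,-27', '7,8,11', 
[... 1021 characters left out ...]
-2,-27', '3,-0,-27', '4,2,-29', '3,4,-27', '9,6,-37', '9,8,-37', '11,10,-40', '11,12,-40']
276 ['11,-10,-45', '11,-8,-45', '6,-6,-37', '7,-4,-38', '1,-2,-28', '0,-0,-27', '1,2,-28', '0,4,-27', '7,6,-37', '11,7,-44', '11,9,-44', '12,11,-46']
282 ['11,-9,-48', '11,-7,-48', '6,-6,-40', '4,-4,-37', '-3,-2,-27', '-2,-0,-28', '-2,2,-28', '-3,4,-27', '4,6,-38', '11,7,-49', '11,9,-48', '11,11,-48']
288 ['10,-9,-52', '11,-7,-52', '6,-6,-45', '2,-4,-38', '-6,-3,-27', '-6,-0,-27', '-6,2,-27', '-6,4,-27', '1,6,-37', '11,7,-52', '11,9,-52', '10,10,-52']
294 ['11,-9,-56', '10,-7,-55', '4,-6,-46', '-2,-4,-38', '-9,-3,-28', '-8,-0,-28', '-8,2,-29', '-9,4,-28', '-2,6,-37', '9,7,-52', '11,8,-55', '11,10,-56']
```

```bash
python3 plan.py 578 -193 160 3.06 7
```

```text
{'clock': 5.5, 'qpos': [0.138, 0.258, 1.602, 0.001, 1.277, -1.09], 'tcp_pos': [552.25, 164.076, 174.076], 'ee_rot': [3.138, 0.004, 2.799], 'ft_force': [0.298, -0.219, -2.209], 'moment': [0.026, -0.026, -0.04], 'width': 9.273}
world d [  25.7 -357.1  -14.1] tool mm [-144.2 -327.7   13.6] rot deg [  0.16   0.25 -14.97]
rows 7 per row [-0.0258 -0.0585  0.0024] [ 0.006  0.009 -0.535]
```

>>> arm_command(
  targets=[
    [[-0.0179, -0.0614, 0.0024, 0, 0, -0.535, 0], [-0.0179, -0.0614, 0.0024, 0, 0, -0.535, 0], [-0.0179, -0.0614, 0.0024, 0, 0, -0.535, 0], [-0.0179, -0.0614, 0.0024, 0, 0, -0.535, 0], [-0.0179, -0.0614, 0.0024, 0, 0, -0.535, 0], [-0.0179, -0.0614, 0.0024, 0, 0, -0.535, 0], [-0.0179, -0.0614, 0.0024, 0, 0, -0.535, 0], [0, 0, 0, 0, 0, 0, 0]],
  ],
)

```text
clock: 6.5
tcp_pos: [563.5, -199.2, 142.3]
ee_rot: [3.133, -0.02, 3.072]
ft_force: [0.1, 1.2, -1.3]
width: 8.9
```

```bash
python3 w.py w8; python3 -c "
import cv2
im=cv2.imread('pics/w8.png');cv2.imwrite('pics/w8z.png',cv2.resize(im[60:240,230:420],(760,600),interpolation=cv2.INTER_CUBIC)) if 0 else None"
```

```text
{'clock': np.float64(6.5), 'qpos': array([-0.484,  0.351,  1.552, -0.   ,  1.26 , -1.986]), 'tcp_pos': array([ 563.469, -199.209,  142.303]), 'ee_rot': array([ 3.133, -0.02 ,  3.072]), 'ft_force': array([ 0.11 ,  1.199, -1.259]), 'moment': array([-0.01 , -0.041,  0.002]), 'width': np.float64(8.858)}
```

View pics/w8.png

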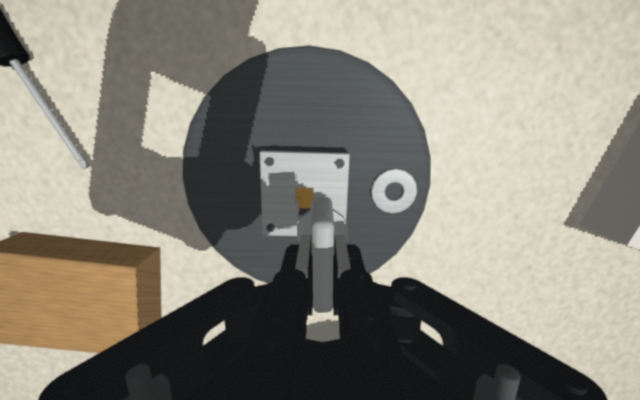

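```bash
python3 plan.py 592 -193 158 3.06 2
```

```text
{'clock': 6.55, 'qpos': [-0.482, 0.35, 1.554, 0.001, 1.261, -1.985], 'tcp_pos': [562.791, -197.01, 141.858], 'ee_rot': [3.131, -0.021, 3.074], 'ft_force': [-1.079, 0.531, -1.89], 'moment': [-0.029, -0.018, 0.007], 'width': 9.207}
world d [29.2  4.  16.1] tool mm [-28.5   6.2 -16.7] rot deg [ 0.58 -1.23  0.78]
rows 2 per row [-0.0178  0.0038 -0.0104] [ 0.073 -0.154  0.097]
```

>>> arm_command(
  targets=[
    [[-0.0178, 0.0038, -0.0104, 0.073, -0.154, 0.1, 0], [-0.0178, 0.0038, -0.0104, 0.073, -0.154, 0.1, 0], [0, 0, 0, 0, 0, 0, 0]],
  ],
)

```text
clock: 6.92
tcp_pos: [593.2, -188.7, 157.5]
ee_rot: [3.14, -0.001, 3.062]
ft_force: [0.2, 0.6, -1.2]
width: 8.8
```

```bash
python3 w.py w9; python3 -c "
import cv2
im=cv2.imread('pics/w9.png');cv2.imwrite('pics/w9z.png',cv2.resize(im[60:240,230:420],(760,600),interpolation=cv2.INTER_CUBIC))"
```

```text
{'clock': np.float64(6.925), 'qpos': array([-4.480e-01,  3.720e-01,  1.489e+00,  1.000e-03,  1.282e+00,
       -1.939e+00]), 'tcp_pos': array([ 593.236, -188.694,  157.529]), 'ee_rot': array([ 3.140e+00, -1.000e-03,  3.062e+00]), 'ft_force': array([ 0.184,  0.57 , -1.223]), 'moment': array([0.015, 0.011, 0.009]), 'width': np.float64(8.833)}
```

View pics/w9z.png

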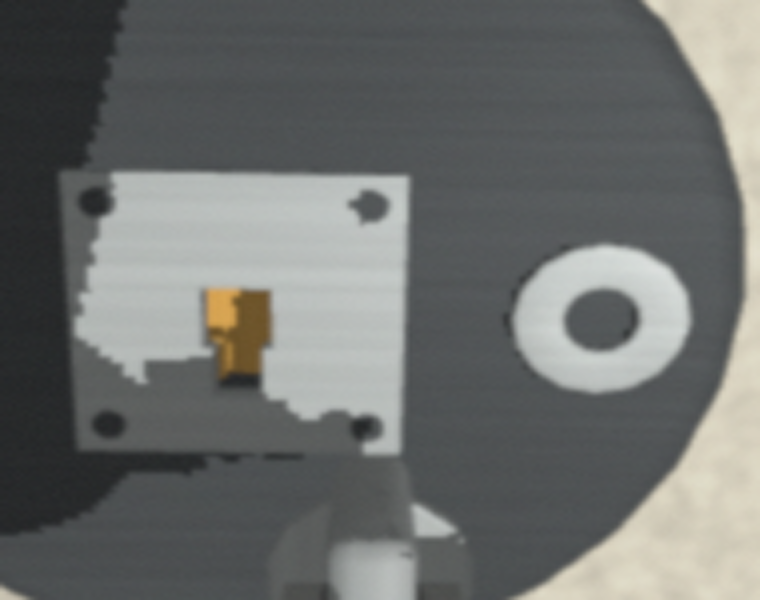

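```bash
cat > hole.py <<'E'
from h import *
from scipy.optimize import least_squares
z=np.load("pics/w9.npz");c=calibration("wrist");K,T=c['mtx'],c['T_tool_cam']
P=cloud(K,T,z['d'])
sx,sy=760/190,600/180
px=lambda a:np.array([((u+.5)/sx-.5+230,(v+.5)/sy-.5+60) for u,v in a])
plate=px([(60,170),(409,177),(401,455),(78,450)])
hole=px([(204,288),(272,290),(271,347),(262,348),(260,388),(219,387),(215,347),(206,346)])
H=np.array([(-7.2,7.2),(-7.2,-7.2),(7.2,-7.2),(7.2,-5.2),(19.5,-5.2),(19.5,5.2),(7.2,5.2),(7.2,7.2)])
pl=[P[int(v),int(u)] for u,v in px([(150,250),(330,250),(330,350),(120,400),(240,230)])]
print(np.round(pl,1)); zt=np.mean([p[2] for p in pl]); print("plate tool z",zt)
Hp=atz(K,T,hole,zt);Pp=atz(K,T,plate,zt)
print("hole pts",Hp[:,:2].round(1).tolist());print("plate",Pp[:,:2].round(1).tolist(),Pp.mean(0).round(1))
def f(p,mod,obs,flip):
    c,s=np.cos(p[2]),np.sin(p[2]);m=mod*[1,flip]
    return (m@np.array([[c,s],[-s,c]])+p[:2]-obs).ravel()
# tool y axis is mirrored (z down): keyhole y -> ; hole list starts top-left
r=least_squares(f,[30,-20,np.pi],args=(H,Hp[:,:2],-1));print("hole",r.x[:2].round(2),np.degrees(r.x[2]).round(2)-180,np.abs(r.fun).max())
S=34*np.array([(-1,1),(-1,-1),(1,-1),(1,1)])
r=least_squares(f,[30,-20,np.pi],args=(S,Pp[:,:2],-1));print("plate",r.x[:2].round(2),np.degrees(r.x[2])-180,np.abs(r.fun).max())
E
python3 hole.py; sed -i 's/^run/#run/' inhand.py; python3 - <<'E'
from h import *
c=calibration("wrist");K,T=c['mtx'],c['T_tool_cam']
for n in ("w7","w8","w9"):
    z=np.load(f"pics/{n}.npz");P=cloud(K,T,z['d']);ok=z['d']>0
    top=ok&(abs(P[...,2]+28)<2.5)&(abs(P[...,1])<8)&(P[...,0]<24)&(P[...,0]>12)
    e=ok&(P[...,2]>-22)&(P[...,2]<8)&(abs(P[...,1])<4)&(P[...,0]>18)
    col=ok&(abs(P[...,2]-12)<2.5)&(abs(P[...,1])<17)&(abs(P[...,0]-3)<17)
    Q=P[e];Ql=np.polyfit(Q[:,2],Q[:,0],1)
    C=P[col]; ed=[]
    b=P[top]; ys=[]
    # collar edge: outermost radius fit
    from scipy.optimize import least_squares
    hull=cv2.convexHull(C[:,:2].astype(np.float32))[:,0]; hull=hull[hull[:,0]>5]
    r=least_squares(lambda p:np.hypot(hull[:,0]-p[0],hull[:,1]-p[1])-15,[3,0])
    print(n,"bowtop y range",np.percentile(b[:,1],[1,99]).round(2),"z",b[:,2].mean().round(2),"end x",Q[:,0].mean().round(2),"slope",Ql.round(3),"collar",r.x.round(2),np.abs(r.fun).max().round(2),"z",C[:,2].mean().round(2))
E
```

```text
[[ 51.8 -44.   97.1]
 [ 51.8  -8.2  97.3]
 [ 27.5  -8.5  98.1]
 [ 15.  -52.6  97.4]
 [ 56.3 -26.5  98.8]]
plate tool z 97.75742489546212
hole pts [[42.2, -33.6], [41.7, -19.9], [27.8, -20.5], [27.5, -22.3], [17.4, -23.0], [17.7, -31.5], [27.8, -32.0], [28.0, -33.8]]
plate [[69.6, -60.6], [68.0, 7.5], [0.0, 6.4], [1.3, -61.9]] [ 34.8 -27.2  97.8]
hole [ 35.43 -26.98] 0.75 14.157337359745178
plate [ 34.75 -27.16] -33.405800053672635 81.84327027654678
w7 bowtop y range [-4.8   4.67] z -27.67 end x 25.95 slope [1.0000e-02 2.6037e+01] collar [ 3.36 -0.14] 0.28 z 12.11
w8 bowtop y range [-4.77  4.99] z -27.63 end x 25.95 slope [1.0000e-02 2.6032e+01] collar [3.21 0.05] 0.35 z 12.17
w9 bowtop y range [-4.44  5.01] z -27.64 end x 25.94 slope [7.0000e-03 2.5998e+01] collar [3.25 0.09] 0.36 z 12.16
```

```bash
sed -i 's/,-1));print/,1));print/g' hole.py; python3 hole.py | tail -2; python3 - <<'E'
import cv2
im=cv2.imread('pics/w9.png');cv2.imwrite('pics/w9y.png',cv2.resize(cv2.convertScaleAbs(im[130:185,270:310],alpha=1.6),(560,770)[::1],interpolation=cv2.INTER_CUBIC)[:600])
E
```

```text
hole [ 35.43 -26.93] 1.240000000000009 1.6471513864968195
plate [ 34.75 -27.16] 1.094051047538528 0.22505506258493213
```

View pics/w9y.png

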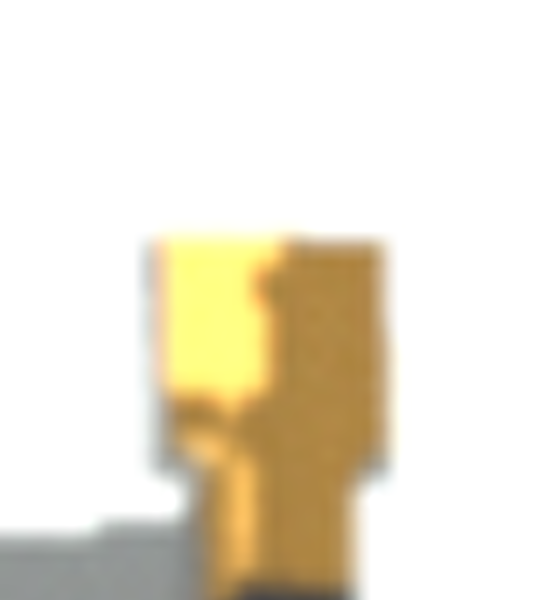

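```bash
cat > av.py <<'E'
import sys
from h import *
L=[]
for i in range(int(sys.argv[1])):
    s=ctrl.get_state();L.append(np.r_[s['tcp_pos'],s['ee_rot']%(2*np.pi),s['ft_force'],s['moment']]);grab_frame("top")
L=np.array(L);print(L.round(3));print("mean",L.mean(0).round(3))
E
python3 av.py 5; python3 plan.py 559.4 -213.2 112 3.043 2
```

```text
[[ 5.92454e+02 -1.88566e+02  1.56954e+02  3.13900e+00  6.28100e+00
   3.06200e+00 -4.10000e-01  1.31400e+00 -5.87000e-01 -3.90000e-02
  -3.00000e-02  4.40000e-02]
 [ 5.91744e+02 -1.88833e+02  1.56493e+02  3.13900e+00  6.27900e+00
   3.06100e+00 -2.70000e-02  9.40000e-02 -2.63300e+00  1.60000e-02
   7.00000e-03  2.70000e-02]
 [ 5.91299e+02 -1.89092e+02  1.56165e+02  3.13900e+00  6.27900e+00
   3.06100e+00  5.73000e-01 -5.61000e-01 -1.86000e-01  2.60000e-02
  -3.20000e-02 -1.60000e-02]
 [ 5.91011e+02 -1.89327e+02  1.55945e+02  3.13900e+00  6.27800e+00
   3.06000e+00 -3.64000e-01 -1.61000e-01 -9.48000e-01 -6.00000e-03
   3.50000e-02 -1.10000e-02]
 [ 5.90857e+02 -1.89532e+02  1.55832e+02  3.13900e+00  6.27800e+00
   3.06000e+00 -7.81000e-01  6.25000e-01 -1.39000e+00  2.10000e-02
   6.00000e-03  5.80000e-02]]
mean [ 5.91473e+02 -1.89070e+02  1.56278e+02  3.13900e+00  6.27900e+00
  3.06100e+00 -2.02000e-01  2.62000e-01 -1.14900e+00  4.00000e-03
 -3.00000e-03  2.00000e-02]
{'clock': 7.225, 'qpos': [-0.451, 0.372, 1.493, 0.001, 1.282, -1.94], 'tcp_pos': [590.802, -189.723, 155.811], 'ee_rot': [3.139, -0.005, 3.06], 'ft_force': [0.236, -0.159, -2.076], 'moment': [-0.062, -0.0, -0.039], 'width': 9.082}
world d [-31.4 -23.5 -43.8] tool mm [ 29.2 -26.1  43.9] rot deg [ 0.16 -0.28  0.96]
rows 2 per row [ 0.0182 -0.0163  0.0274] [ 0.02  -0.035  0.119]
```

>>> arm_command(
  targets=[
    [[0.0182, -0.0163, 0.02, 0.02, -0.035, 0.12, 0], [0.0182, -0.0163, 0.02, 0.02, -0.035, 0.12, 0], [0, 0, 0, 0, 0, 0, 0], [0, 0, 0, 0, 0, 0, 0]],
  ],
)

```text
clock: 7.72
tcp_pos: [559.2, -213.8, 124.1]
ee_rot: [-3.141, 0.002, 3.042]
ft_force: [-0.1, 0.4, -0.9]
width: 9.1
```

```bash
python3 w.py w10; python3 plan.py 559.4 -213.2 112 3.043 1
```

```text
{'clock': np.float64(7.725), 'qpos': array([-5.100e-01,  3.600e-01,  1.581e+00,  1.000e-03,  1.199e+00,
       -1.981e+00]), 'tcp_pos': array([ 559.184, -213.753,  124.076]), 'ee_rot': array([-3.141e+00,  2.000e-03,  3.042e+00]), 'ft_force': array([-0.094,  0.438, -0.908]), 'moment': array([0.005, 0.007, 0.04 ]), 'width': np.float64(9.081)}
{'clock': 7.775, 'qpos': [-0.51, 0.36, 1.582, 0.0, 1.199, -1.981], 'tcp_pos': [559.081, -213.686, 123.98], 'ee_rot': [-3.141, 0.002, 3.042], 'ft_force': [0.603, -0.801, -1.169], 'moment': [-0.023, -0.015, -0.001], 'width': 8.867}
world d [  0.3   0.5 -12. ] tool mm [-0.3  0.5 12. ] rot deg [-0.01  0.09 -0.04]
rows 1 per row [-0.0003  0.0006  0.015 ] [-0.003  0.022 -0.011]
```

View pics/w10.png

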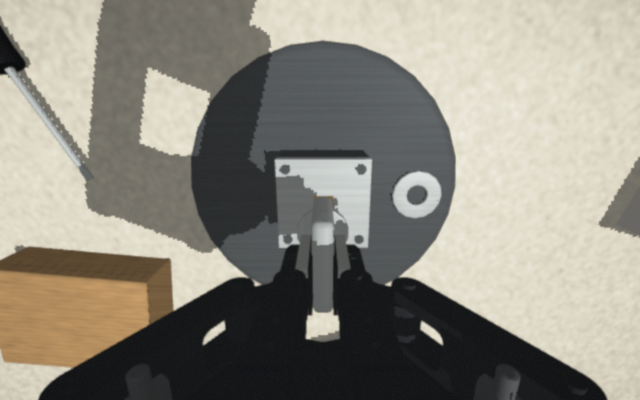

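```bash
cat > plate.py <<'E'
import sys
from h import *
c=calibration("wrist");K,T=c['mtx'],c['T_tool_cam']
for n in sys.argv[1:]:
    z=np.load(f"pics/{n}.npz");P=cloud(K,T,z['d']);ok=z['d']>0
    zt=z['tcp_pos'][2]-59.5
    v,u=np.mgrid[0:400,0:640]
    uv=np.c_[u.ravel(),v.ravel()]
    m=ok&(abs(P[...,2]-zt)<5)&(abs(P[...,0]-(35 if n=='w9' else 0))<80)&(abs(P[...,1])<90)
    q=P[m]; print(n,"median z",np.median(q[:,2]).round(2),"exp",zt.round(2))
    m=cv2.morphologyEx(m.astype(np.uint8),cv2.MORPH_OPEN,np.ones((3,3)))
    k,l,s,_=cv2.connectedComponentsWithStats(m);i=1+np.argmax(s[1:,4])
    vv,uu=np.nonzero(l==i)
    p=atz(K,T,np.c_[uu,vv],np.median(q[:,2]))[:,:2].astype(np.float32)
    print(cv2.minAreaRect(p))
E
python3 plate.py w9 w10
python3 - <<'E'
import cv2
im=cv2.imread('pics/w10.png');cv2.imwrite('pics/w10z.png',cv2.resize(im[140:260,260:390],(780,600)[::1],interpolation=cv2.INTER_CUBIC))
E
```

```text
w9 median z 97.23 exp 98.03
((34.81794357299805, -27.227981567382812), (68.04695892333984, 67.98755645751953), 1.0602970123291016)
w10 median z 63.79 exp 64.58
((3.7317161560058594, 0.5880699157714844), (68.05360412597656, 68.5491714477539), 89.98335266113281)
```

View pics/w10z.png

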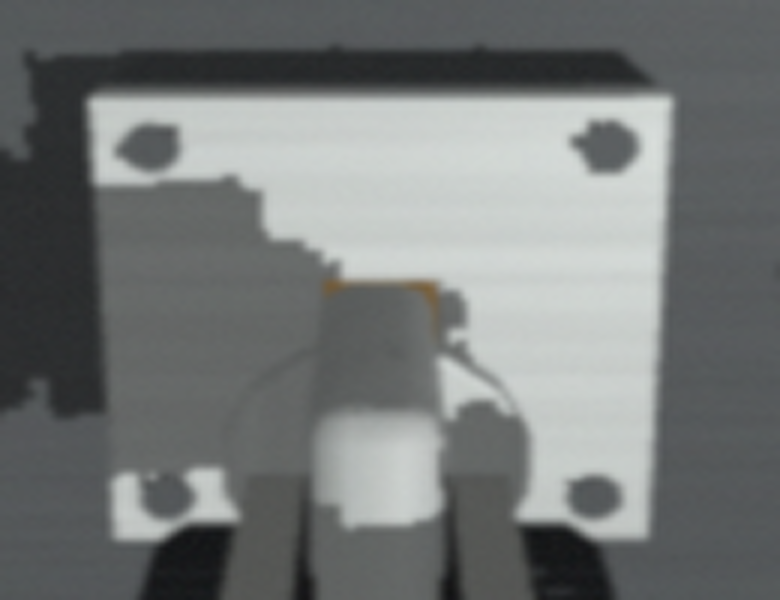

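>>> arm_command(
  targets=[
    [[0.0007, 0.0006, 0.01, 0, 0, 0, 0], [0, 0, 0.01, 0, 0, 0, 0], [0, 0, 0, 0, 0, 0, 0], [0, 0, 0, 0, 0, 0, 0]],
  ],
)

```text
clock: 8.28
tcp_pos: [560.4, -212.5, 107.9]
ee_rot: [-3.141, 0.004, 3.044]
ft_force: [-0.4, 0.8, -1.9]
width: 8.7
```

```bash
python3 w.py w11; python3 plate.py w11; python3 plan.py 559.4 -213.2 108 3.043 1
```

```text
{'clock': np.float64(8.275), 'qpos': array([-5.070e-01,  3.790e-01,  1.592e+00,  1.000e-03,  1.167e+00,
       -1.981e+00]), 'tcp_pos': array([ 560.384, -212.499,  107.945]), 'ee_rot': array([-3.141,  0.004,  3.044]), 'ft_force': array([-0.363,  0.776, -1.854]), 'moment': array([ 0.046, -0.003, -0.03 ]), 'width': np.float64(8.698)}
w11 median z 47.64 exp 48.44
((4.846519470214844, -0.7710800170898438), (67.98888397216797, 68.94854736328125), 89.98322296142578)
{'clock': 8.325, 'qpos': [-0.507, 0.379, 1.592, 0.001, 1.167, -1.981], 'tcp_pos': [560.264, -212.452, 107.885], 'ee_rot': [-3.141, 0.004, 3.044], 'ft_force': [-0.142, 0.498, -2.144], 'moment': [-0.006, -0.015, 0.014], 'width': 8.911}
world d [-0.9 -0.7  0.1] tool mm [ 0.8 -0.8 -0.1] rot deg [-0.03  0.21  0.05]
rows 1 per row [ 0.001  -0.001  -0.0001] [-0.009  0.051  0.013]
```

```bash
python3 plan.py 558.6 -213.15 105 3.043 1
```

```text
{'clock': 8.325, 'qpos': [-0.507, 0.379, 1.592, 0.001, 1.167, -1.981], 'tcp_pos': [560.264, -212.452, 107.885], 'ee_rot': [-3.141, 0.004, 3.044], 'ft_force': [-0.142, 0.498, -2.144], 'moment': [-0.006, -0.015, 0.014], 'width': 8.911}
world d [-1.7 -0.7 -2.9] tool mm [ 1.6 -0.9  2.9] rot deg [-0.03  0.21  0.05]
rows 1 per row [ 0.002  -0.0011  0.0036] [-0.009  0.051  0.013]
```

>>> arm_command(
  targets=[
    [[0.002, -0.0011, 0.002, 0, 0.05, 0, 0], [0, 0, 0, 0, 0, 0, 0]],
  ],
)

```text
clock: 8.57
tcp_pos: [558.6, -213.3, 106.5]
ee_rot: [-3.141, 0.0, 3.044]
ft_force: [0.3, -0.2, -2.7]
width: 8.9
```

```bash
python3 w.py w12; python3 plate.py w12; python3 plan.py 558.6 -213.15 105 3.043 1
```

```text
{'clock': np.float64(8.575), 'qpos': array([-5.090e-01,  3.810e-01,  1.594e+00, -1.000e-03,  1.167e+00,
       -1.982e+00]), 'tcp_pos': array([ 558.649, -213.33 ,  106.475]), 'ee_rot': array([-3.141,  0.   ,  3.044]), 'ft_force': array([ 0.272, -0.218, -2.704]), 'moment': array([ 0.011, -0.024,  0.03 ]), 'width': np.float64(8.87)}
w12 median z 46.22 exp 46.97
((3.1876182556152344, 0.23264312744140625), (67.97343444824219, 68.85565185546875), 89.98316192626953)
{'clock': 8.625, 'qpos': [-0.509, 0.381, 1.593, -0.001, 1.167, -1.982], 'tcp_pos': [558.837, -213.371, 106.634], 'ee_rot': [-3.141, 0.001, 3.044], 'ft_force': [0.385, 0.755, -1.286], 'moment': [0.041, 0.005, -0.018], 'width': 8.452}
world d [-0.2  0.2 -1.6] tool mm [0.3 0.2 1.6] rot deg [-0.05  0.04  0.05]
rows 1 per row [0.0003 0.0002 0.002 ] [-0.014  0.01   0.013]
```

>>> arm_command(
  targets=[
    [[0.0002, 0.0002, 0.003, 0, 0, 0, 0], [0, 0, 0.003, 0, 0, 0, 0], [0, 0, 0.003, 0, 0, 0, 0]],
  ],
)

```text
clock: 9.0
tcp_pos: [558.9, -213.4, 99.4]
ee_rot: [-3.14, 0.002, 3.044]
ft_force: [-0.6, 0.1, -1.4]
width: 9.0
```

```bash
python3 plan.py 558.6 -213.15 77 3.043 1
```

```text
{'clock': 9.0, 'qpos': [-0.509, 0.389, 1.598, -0.001, 1.152, -1.982], 'tcp_pos': [558.929, -213.359, 99.411], 'ee_rot': [-3.14, 0.002, 3.044], 'ft_force': [-0.614, 0.1, -1.397], 'moment': [0.018, -0.002, -0.021], 'width': 9.048}
world d [ -0.3   0.2 -22.4] tool mm [ 0.4  0.2 22.4] rot deg [-0.07  0.09  0.05]
rows 1 per row [0.0005 0.0003 0.028 ] [-0.018  0.022  0.012]
```

>>> arm_command(
  targets=[
    [[0.0004, 0.0003, 0.004, 0, 0.02, 0, 0], [0, 0, 0.004, 0, 0, 0, 0], [0, 0, 0.004, 0, 0, 0, 0], [0, 0, 0.003, 0, 0, 0, 0]],
  ],
)

```text
clock: 9.5
tcp_pos: [558.6, -213.1, 86.3]
ee_rot: [-3.14, -0.0, 3.044]
ft_force: [0.5, 0.1, -1.3]
width: 9.0
```

```bash
python3 plan.py 558.6 -213.15 77 3.043 1
```

```text
{'clock': 9.5, 'qpos': [-0.508, 0.406, 1.605, -0.001, 1.13, -1.981], 'tcp_pos': [558.589, -213.055, 86.319], 'ee_rot': [-3.14, -0.0, 3.044], 'ft_force': [0.458, 0.133, -1.279], 'moment': [0.021, 0.029, -0.004], 'width': 9.039}
world d [ 0.  -0.1 -9.3] tool mm [-0.  -0.1  9.3] rot deg [-0.06 -0.01  0.05]
rows 1 per row [-0.     -0.0001  0.0116] [-0.016 -0.002  0.011]
```

Free so far, so I'll carry on in smaller steps to seat the collar.

>>> arm_command(
  targets=[
    [[0, 0, 0.0036, 0, 0, 0, 0], [0, 0, 0.0036, 0, 0, 0, 0], [0, 0, 0.0025, 0, 0, 0, 0], [0, 0, 0.0012, 0, 0, 0, 0]],
  ],
)

```text
clock: 10.0
tcp_pos: [558.5, -213.1, 77.3]
ee_rot: [-3.141, -0.001, 3.044]
ft_force: [-2.6, 1.2, 4.1]
width: 9.1
```

```bash
python3 plan.py 558.6 -213.15 77 3.043 1;python3 w.py w13; python3 plate.py w13
```

```text
{'clock': 10.0, 'qpos': [-0.509, 0.419, 1.61, -0.001, 1.113, -1.981], 'tcp_pos': [558.516, -213.053, 77.329], 'ee_rot': [-3.141, -0.001, 3.044], 'ft_force': [-2.593, 1.215, 4.106], 'moment': [0.25, 0.343, -0.033], 'width': 9.066}
world d [ 0.1 -0.1 -0.3] tool mm [-0.1 -0.1  0.3] rot deg [-0.06 -0.03  0.05]
rows 1 per row [-0.0001 -0.0001  0.0004] [-0.015 -0.008  0.012]
{'clock': np.float64(10.0), 'qpos': array([-5.090e-01,  4.190e-01,  1.610e+00, -1.000e-03,  1.113e+00,
       -1.981e+00]), 'tcp_pos': array([ 558.516, -213.053,   77.329]), 'ee_rot': array([-3.141e+00, -1.000e-03,  3.044e+00]), 'ft_force': array([-2.593,  1.215,  4.106]), 'moment': array([ 0.25 ,  0.343, -0.033]), 'width': np.float64(9.066)}
w13 median z 17.07 exp 17.83
((3.401416778564453, -0.04131317138671875), (67.9806137084961, 67.7592544555664), 89.98444366455078)
```

>>> arm_command(
  targets=[
    [[0, -0.0003, 0, 0, 0, 0.9, 0], [0, -0.0003, 0, 0, 0, 0.9, 0], [0, -0.0003, 0, 0, 0, 0.9, 0], [0, -0.0003, 0, 0, 0, 0.9, 0]],
  ],
)

```text
clock: 10.55
tcp_pos: [558.9, -213.1, 77.5]
ee_rot: [3.141, 0.001, 2.785]
ft_force: [-0.3, -2.0, -0.2]
width: 9.0
```

```bash
cat > turn.py <<'E'
from h import *
L=[]
for i in range(4):
    s=ctrl.get_state();L.append(np.r_[s['tcp_pos'],s['ee_rot']%(2*np.pi),s['ft_force'],s['moment'],s['qpos'][5]]);grab_frame("top")
L=np.array(L);m=L.mean(0);s=ctrl.get_state()
yaw=m[5];a=np.array([3.2,0.05]);x=np.array([np.cos(yaw),np.sin(yaw)]);y=np.array([np.sin(yaw),-np.cos(yaw)])
k=m[:2]+a[0]*x+a[1]*y
print("clock",s['clock'],"tcp",m[:3].round(2),"rot",m[3:6].round(4),"turned",round(3.044-yaw,3),"key axis est",k.round(2),"F",m[6:9].round(2),"M",m[9:12].round(3),"each Mz",L[:,11].round(3),"q6",m[12].round(3),"w",s['width'])
E
python3 turn.py
```

```text
clock 10.75 tcp [ 558.97 -213.13   77.5 ] rot [3.1409e+00 9.0000e-04 2.7856e+00] turned 0.258 key axis est [ 555.98 -211.97] F [ 0.03 -0.62 -0.8 ] M [-0.023 -0.     0.041] each Mz [0.051 0.028 0.053 0.03 ] q6 -1.725 w 8.645542619094869
```

>>> arm_command(
  targets=[
    [[0.0004, -0.001, 0, 0, 0, 0.9, 0], [0, -0.0006, 0, 0, 0, 0.9, 0], [0, -0.0004, 0, 0, 0, 0.6, 0]],
  ],
)

```text
clock: 11.12
tcp_pos: [558.8, -213.9, 77.5]
ee_rot: [3.139, 0.002, 2.617]
ft_force: [-0.3, 0.2, -1.6]
width: 8.5
```

```bash
python3 turn.py
```

```text
clock 11.325 tcp [ 558.81 -213.91   77.52] rot [3.1388e+00 1.8000e-03 2.6180e+00] turned 0.426 key axis est [ 556.06 -212.27] F [ 0.29 -0.01 -1.29] M [ 0.077 -0.085  0.072] each Mz [0.088 0.053 0.074 0.072] q6 -1.56 w 8.767450154334336
```

>>> arm_command(
  targets=[
    [[0.0005, -0.001, 0, 0, 0, 0.6, 0], [0, -0.0003, 0, 0, 0, 0.6, 0], [0, -0.0003, 0, 0, 0, 0.6, 0]],
  ],
)

```text
clock: 11.7
tcp_pos: [558.6, -214.4, 77.5]
ee_rot: [3.137, 0.003, 2.493]
ft_force: [1.5, -0.6, -2.0]
width: 9.1
```

```bash
python3 turn.py
```

```text
clock 11.9 tcp [ 558.6  -214.43   77.53] rot [3.1371e+00 2.7000e-03 2.4929e+00] turned 0.551 key axis est [ 556.08 -212.46] F [ 1.07 -0.21 -2.14] M [ 0.054 -0.084  0.06 ] each Mz [0.053 0.041 0.038 0.106] q6 -1.437 w 8.682255105195644
```

>>> arm_command(
  targets=[
    [[0.0005, -0.0004, 0, 0, 0, 0.5, 0], [0, -0.0003, 0, 0, 0, 0.5, 0]],
  ],
)

```text
clock: 12.15
tcp_pos: [558.4, -214.7, 77.5]
ee_rot: [3.136, 0.003, 2.421]
ft_force: [0.7, 0.4, -2.4]
width: 8.9
```

```bash
python3 turn.py
```

```text
clock 12.35 tcp [ 558.35 -214.68   77.55] rot [3.1363 0.0033 2.4215] turned 0.622 key axis est [ 555.98 -212.53] F [ 1.03  0.42 -2.39] M [ 0.053 -0.294  0.036] each Mz [ 0.077 -0.011  0.05   0.028] q6 -1.367 w 9.21494562312479
```

```bash
cat >> turn.py <<'E'
R0=R.from_euler('xyz',m[3:6]);R1=R.from_euler('xyz',[np.pi,0,yaw]);print("tilt share",(np.degrees((R0.inv()*R1).as_rotvec())/4).round(3), "xy share",(R0.inv().apply([555.45-k[0],-212.65-k[1],0])/800).round(4))
E
python3 turn.py
```

```text
clock 12.55 tcp [ 558.35 -214.7    77.58] rot [3.1364 0.0033 2.423 ] turned 0.621 key axis est [ 555.97 -212.56] F [ 1.87  0.55 -2.15] M [ 0.061 -0.315  0.039] each Mz [-0.024  0.103  0.04   0.038] q6 -1.368 w 8.677034048050457
tilt share [0.074 0.047 0.   ] xy share [ 0.0004 -0.0005 -0.    ]
```

>>> arm_command(
  targets=[
    [[0.0003, -0.0005, 0, 0.07, 0.045, 0.5, 0], [0, -0.0003, 0, 0, 0, 0.5, 0]],
  ],
)

```text
clock: 12.8
tcp_pos: [558.2, -214.9, 77.6]
ee_rot: [3.14, 0.001, 2.351]
ft_force: [0.5, 0.4, -2.0]
width: 9.0
```

```bash
python3 turn.py
```

```text
clock 13.0 tcp [ 558.22 -214.93   77.62] rot [3.1404e+00 8.0000e-04 2.3511e+00] turned 0.693 key axis est [ 556.   -212.62] F [ 1.79  0.49 -2.32] M [ 0.131 -0.438  0.072] each Mz [0.076 0.03  0.096 0.085] q6 -1.293 w 8.785095078410631
tilt share [0.017 0.011 0.   ] xy share [ 0.0005 -0.0005 -0.    ]
```

>>> arm_command(
  targets=[
    [[-0.0004, 0, 0, 0, 0, 0.5, 0], [0, -0.0003, 0, 0, 0, 0.5, 0]],
  ],
)

```text
clock: 13.25
tcp_pos: [558.1, -215.2, 77.6]
ee_rot: [3.14, 0.0, 2.279]
ft_force: [2.0, 1.0, -2.4]
width: 9.1
```

```bash
python3 turn.py
```

```text
clock 13.45 tcp [ 558.11 -215.19   77.62] rot [3.1403e+00 3.0000e-04 2.2792e+00] turned 0.765 key axis est [ 556.07 -212.73] F [ 1.81  0.76 -2.3 ] M [ 0.131 -0.426  0.055] each Mz [0.059 0.01  0.033 0.117] q6 -1.222 w 9.03413863991503
tilt share [0.019 0.004 0.   ] xy share [ 0.0006 -0.0005 -0.    ]
```

>>> arm_command(
  targets=[
    [[-0.0006, 0.0002, 0, 0, 0, 0.5, 0], [0, -0.0003, 0, 0, 0, 0.5, 0]],
  ],
)

```text
clock: 13.7
tcp_pos: [558.1, -215.4, 77.6]
ee_rot: [3.141, -0.001, 2.207]
ft_force: [2.7, 0.9, -2.1]
width: 9.0
```

```bash
python3 turn.py
```

```text
clock 13.9 tcp [ 558.12 -215.44   77.6 ] rot [3.1406 6.2827 2.2075] turned 0.836 key axis est [ 556.26 -212.84] F [ 1.72  1.02 -1.85] M [ 0.238 -0.325  0.013] each Mz [-0.016 -0.005  0.031  0.044] q6 -1.151 w 8.98124904101852
tilt share [ 0.015 -0.007 -0.   ] xy share [ 0.0008 -0.0007 -0.    ]
```

>>> arm_command(
  targets=[
    [[0, 0.0002, 0, 0, 0, 0.5, 0], [0, 0, 0, 0, 0, 0.5, 0]],
  ],
)

```text
clock: 14.15
tcp_pos: [558.1, -215.6, 77.6]
ee_rot: [3.141, -0.0, 2.135]
ft_force: [0.3, -0.3, -2.2]
width: 8.7
```

```bash
python3 turn.py
```

```text
clock 14.35 tcp [ 558.08 -215.61   77.6 ] rot [3.1412 6.2828 2.1359] turned 0.908 key axis est [ 556.41 -212.89] F [ 1.08 -0.02 -1.86] M [ 0.111 -0.266  0.073] each Mz [0.085 0.094 0.074 0.039] q6 -1.079 w 9.012623180885251
tilt share [ 0.006 -0.005 -0.   ] xy share [ 0.0009 -0.0009 -0.    ]
```

>>> arm_command(
  targets=[
    [[0, -0.0001, 0, 0, 0, 0.5, 0], [0, -0.0002, 0, 0, 0, 0.5, 0]],
  ],
)

```text
clock: 14.6
tcp_pos: [557.9, -215.8, 77.6]
ee_rot: [3.141, -0.0, 2.063]
ft_force: [2.0, 0.4, -0.9]
width: 9.3
```

```bash
python3 turn.py
```

```text
clock 14.8 tcp [ 557.95 -215.81   77.6 ] rot [3.1411 6.283  2.0641] turned 0.98 key axis est [ 556.48 -212.96] F [ 1.64  0.43 -2.03] M [ 0.117 -0.322  0.013] each Mz [ 0.039  0.003 -0.024  0.035] q6 -1.008 w 8.640243757629312
tilt share [ 0.008 -0.003 -0.   ] xy share [ 0.001  -0.0009 -0.    ]
```

>>> arm_command(
  targets=[
    [[0, -0.0002, 0, 0, 0, 0.5, 0], [0, -0.0002, 0, 0, 0, 0.5, 0]],
  ],
)

```text
clock: 15.05
tcp_pos: [557.8, -216.0, 77.6]
ee_rot: [3.141, -0.0, 1.992]
ft_force: [1.1, -0.1, -2.4]
width: 9.0
```

```bash
sed -i 's/range(4)/range(5)/' turn.py; python3 turn.py
```

```text
clock 15.3 tcp [ 557.8  -215.97   77.62] rot [3.1408 3.7699 1.9927] turned 1.051 key axis est [ 556.54 -213.03] F [ 1.94  0.31 -2.41] M [ 0.099 -0.367  0.031] each Mz [0.059 0.003 0.054 0.015 0.024] q6 -0.937 w 8.815282879493537
tilt share [ 5.0e-03 -3.6e+01 -1.4e-02] xy share [-0.0008 -0.001   0.0006]
```

>>> arm_command(
  targets=[
    [[-0.0002, -0.0001, 0, 0, 0, 0.5, 0], [0, -0.0001, 0, 0, 0, 0.5, 0]],
  ],
)

```text
clock: 15.55
tcp_pos: [557.8, -216.1, 77.6]
ee_rot: [3.141, -0.0, 1.92]
ft_force: [1.8, 0.8, -2.1]
width: 9.2
```

```bash
python3 turn.py
```

```text
clock 15.8 tcp [ 557.78 -216.13   77.62] rot [3.1407 6.2831 1.921 ] turned 1.123 key axis est [ 556.73 -213.11] F [ 2.14  0.47 -2.53] M [ 0.099 -0.416  0.043] each Mz [ 0.079  0.067 -0.001  0.031  0.039] q6 -0.865 w 8.836022686879678
tilt share [ 0.013 -0.002 -0.   ] xy share [ 0.0011 -0.0013 -0.    ]
```

>>> arm_command(
  targets=[
    [[-0.0002, 0.0003, 0, 0, 0, 0.5, 0], [0, 0, 0, 0, 0, 0.4, 0]],
  ],
)

```text
clock: 16.05
tcp_pos: [558.0, -216.2, 77.6]
ee_rot: [3.141, -0.0, 1.856]
ft_force: [1.6, 0.4, -2.8]
width: 8.9
```

```bash
python3 turn.py
```

```text
clock 16.3 tcp [ 557.96 -216.26   77.63] rot [3.141  6.283  1.8566] turned 1.187 key axis est [ 557.1  -213.17] F [ 1.69  0.1  -2.48] M [ 0.076 -0.402  0.043] each Mz [0.1   0.012 0.034 0.042 0.029] q6 -0.801 w 8.903016422930067
tilt share [ 0.009 -0.003 -0.   ] xy share [ 0.0012 -0.0018 -0.    ]
```

```bash
python3 w.py w14 >/dev/null; python3 plate.py w14; python3 - <<'E'
import cv2
im=cv2.imread('pics/w14.png');cv2.imwrite('pics/w14z.png',cv2.resize(im[120:320,220:430],(735,600)[::1],interpolation=cv2.INTER_CUBIC))
E
```

```text
w14 median z 17.36 exp 18.13
((4.1613359451293945, -0.6290054321289062), (69.204833984375, 67.79113006591797), 22.03142738342285)
```

View pics/w14z.png

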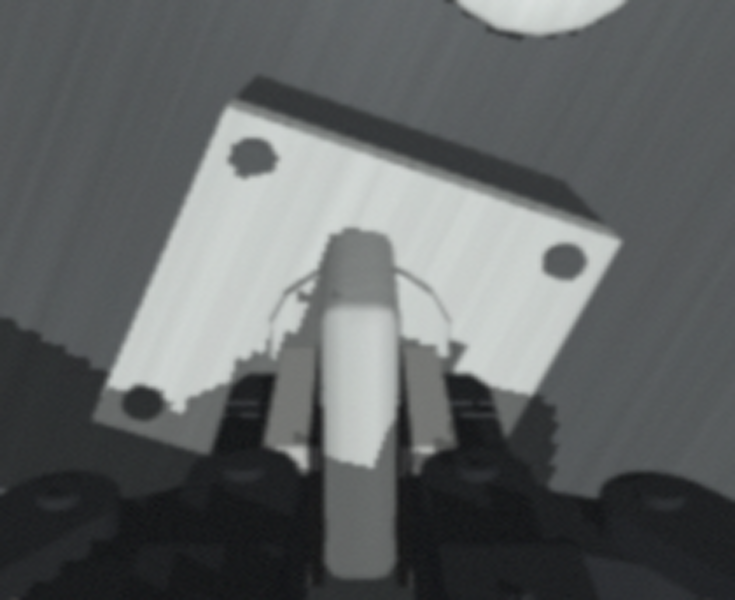

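>>> arm_command(
  targets=[
    [[0.0008, -0.0007, 0, 0, 0, 0.3, 0], [0, -0.0002, 0, 0, 0, 0.4, 0]],
  ],
)

```text
clock: 16.6
tcp_pos: [558.0, -216.3, 77.7]
ee_rot: [3.139, 0.001, 1.806]
ft_force: [3.5, 0.6, -3.8]
width: 9.3
```

```bash
python3 turn.py
```

```text
clock 16.85 tcp [ 557.96 -216.31   77.71] rot [3.1390e+00 1.4000e-03 1.8067e+00] turned 1.237 key axis est [ 557.26 -213.19] F [ 3.73 -0.05 -3.92] M [-0.013 -0.829  0.067] each Mz [0.09  0.098 0.043 0.074 0.03 ] q6 -0.751 w 9.137822443603763
tilt share [0.037 0.02  0.   ] xy share [ 0.0012 -0.002  -0.    ]
```

>>> arm_command(
  targets=[
    [[0, 0, 0, 0, 0, 0.4, 0]],
  ],
)

```text
clock: 16.98
tcp_pos: [558.2, -216.4, 77.8]
ee_rot: [3.139, 0.002, 1.778]
ft_force: [4.3, -1.0, -3.8]
width: 9.2
```

```bash
cat >> turn.py <<'E'
print("torque about key axis", round(m[11]-((k-m[:2])[0]*m[7]-(k-m[:2])[1]*m[6])/1000,3))
E
python3 turn.py
```

```text
clock 17.225 tcp [ 558.17 -216.37   77.75] rot [3.1386e+00 1.6000e-03 1.7789e+00] turned 1.265 key axis est [ 557.56 -213.23] F [ 4.66 -0.71 -4.62] M [-0.036 -0.95   0.107] each Mz [0.155 0.121 0.066 0.08  0.113] q6 -0.723 w 8.890695751892308
tilt share [0.043 0.022 0.   ] xy share [ 0.0013 -0.0024 -0.    ]
torque about key axis 0.121
```

>>> arm_command(
  targets=[
    [[0, 0, 0.0003, 0, 0, 0.4, 0]],
  ],
)

```text
clock: 17.35
tcp_pos: [558.4, -216.4, 77.7]
ee_rot: [3.138, 0.002, 1.75]
ft_force: [5.2, 0.1, -3.8]
width: 8.9
```

```bash
python3 turn.py
```

```text
clock 17.6 tcp [ 558.44 -216.43   77.72] rot [3.1380e+00 1.8000e-03 1.7509e+00] turned 1.293 key axis est [ 557.92 -213.27] F [ 5.04 -0.15 -4.09] M [-0.026 -1.027  0.085] each Mz [0.131 0.041 0.08  0.085 0.085] q6 -0.695 w 9.151140688903237
tilt share [0.052 0.025 0.   ] xy share [ 0.0013 -0.0029 -0.    ]
torque about key axis 0.1
```

>>> arm_command(
  targets=[
    [[0, -0.0006, 0, 0, 0, 0.4, 0]],
  ],
)

```text
clock: 17.73
tcp_pos: [558.5, -216.5, 77.8]
ee_rot: [3.137, 0.002, 1.723]
ft_force: [6.1, -0.3, -5.4]
width: 9.1
```

```bash
python3 turn.py
```

```text
clock 17.975 tcp [ 558.49 -216.49   77.76] rot [3.1367e+00 1.9000e-03 1.7232e+00] turned 1.321 key axis est [ 558.05 -213.32] F [ 6.01 -0.48 -4.87] M [-0.006 -1.276  0.125] each Mz [0.174 0.11  0.14  0.098 0.101] q6 -0.668 w 9.184782729894895
tilt share [0.071 0.028 0.   ] xy share [ 0.0013 -0.0031 -0.    ]
torque about key axis 0.143
```

>>> arm_command(
  targets=[
    [[0, -0.0005, 0, 0, 0, 0.4, 0]],
  ],
)

```text
clock: 18.1
tcp_pos: [558.7, -216.6, 77.8]
ee_rot: [3.135, 0.002, 1.695]
ft_force: [6.4, -1.1, -4.7]
width: 9.5
```

```bash
python3 turn.py
```

```text
clock 18.35 tcp [ 558.67 -216.54   77.79] rot [3.1353e+00 2.1000e-03 1.6952e+00] turned 1.349 key axis est [ 558.32 -213.36] F [ 6.23 -0.94 -5.14] M [-0.022 -1.307  0.16 ] each Mz [0.171 0.197 0.154 0.14  0.138] q6 -0.641 w 9.204713431817854
tilt share [0.09  0.031 0.   ] xy share [ 0.0013 -0.0034 -0.    ]
torque about key axis 0.18
```

>>> arm_command(
  targets=[
    [[0, -0.0004, 0, 0, 0, 0.25, 0]],
  ],
)

```text
clock: 18.48
tcp_pos: [558.8, -216.6, 77.8]
ee_rot: [3.134, 0.002, 1.678]
ft_force: [6.1, -0.6, -3.8]
width: 8.8
```

```bash
python3 turn.py
```

```text
clock 18.725 tcp [ 558.76 -216.59   77.78] rot [3.1343e+00 2.3000e-03 1.6780e+00] turned 1.366 key axis est [ 558.46 -213.41] F [ 5.75 -0.27 -4.69] M [-0.018 -1.21   0.177] each Mz [0.164 0.192 0.18  0.197 0.154] q6 -0.624 w 8.976680275821971
tilt share [0.104 0.033 0.   ] xy share [ 0.0013 -0.0036 -0.    ]
torque about key axis 0.196
```

>>> arm_command(
  targets=[
    [[0, 0, 0, 0.05, 0.02, -0.5, 0], [0, 0.0002, 0, 0.05, 0.02, -0.9, 0], [0, 0.0003, 0, 0, 0, -0.9, 0], [0, 0.0003, 0, 0, 0, -0.9, 0], [0, 0.0003, 0, 0, 0, -0.9, 0]],
  ],
)

```text
clock: 19.35
tcp_pos: [556.3, -216.2, 77.7]
ee_rot: [-3.134, -0.004, 1.974]
ft_force: [3.4, -1.4, -2.2]
width: 8.9
```

```bash
sed -i 's/range(5)/range(2)/' turn.py;python3 turn.py
```

```text
clock 19.45 tcp [ 556.34 -216.19   77.72] rot [3.1487 6.2788 1.9744] turned 1.07 key axis est [ 555.13 -213.23] F [ 2.63 -0.95 -2.03] M [-0.088 -0.466  0.015] each Mz [0.017 0.013] q6 -0.916 w 8.891553557267219
tilt share [-0.102 -0.062  0.   ] xy share [ 0.0005  0.0006 -0.    ]
torque about key axis 0.022
```

>>> arm_command(
  targets=[
    [[0.0005, 0.0007, 0, -0.08, -0.05, -0.9, 0], [0, 0.0003, 0, 0, 0, -0.9, 0], [0, 0.0003, 0, 0, 0, -0.9, 0], [0, 0.0003, 0, 0, 0, -0.9, 0], [0, 0.0003, 0, 0, 0, -0.9, 0]],
  ],
)

```text
clock: 20.08
tcp_pos: [556.9, -215.0, 78.0]
ee_rot: [-3.14, -0.002, 2.287]
ft_force: [3.8, -0.8, -2.8]
width: 9.0
```

```bash
python3 turn.py
```

```text
clock 20.175 tcp [ 556.86 -215.01   78.  ] rot [3.1431 6.2807 2.2878] turned 0.756 key axis est [ 554.79 -212.57] F [ 4.09 -0.43 -2.78] M [-0.088 -0.745 -0.1  ] each Mz [-0.148 -0.053] q6 -1.23 w 9.27722417471506
tilt share [-0.021 -0.036  0.   ] xy share [-0.0006  0.0006 -0.    ]
torque about key axis -0.091
```

>>> arm_command(
  targets=[
    [[-0.0007, 0.0009, 0.0004, -0.02, -0.035, -0.9, 0], [0, 0.0003, 0, 0, 0, -0.9, 0], [0, 0.0003, 0, 0, 0, -0.9, 0], [0, 0.0003, 0, 0, 0, -0.9, 0], [0, 0.0003, 0, 0, 0, -0.9, 0]],
  ],
)

```text
clock: 20.8
tcp_pos: [557.7, -213.9, 78.0]
ee_rot: [3.141, -0.002, 2.598]
ft_force: [4.6, 0.2, -2.3]
width: 9.0
```

```bash
python3 turn.py
```

```text
clock 20.9 tcp [ 557.73 -213.86   77.97] rot [3.1415 6.2812 2.5983] turned 0.446 key axis est [ 555.01 -212.17] F [ 4.34  0.03 -2.38] M [-0.086 -0.725 -0.097] each Mz [-0.121 -0.073] q6 -1.539 w 9.155696721178439
tilt share [ 0.001 -0.029 -0.   ] xy share [-0.0008 -0.0002 -0.    ]
torque about key axis -0.089
```

>>> arm_command(
  targets=[
    [[-0.0013, 0.0002, 0.0004, 0, -0.03, -0.9, 0], [-0.0004, 0.0003, 0, 0, 0, -0.9, 0], [0, 0.0002, 0, 0, 0, -0.9, 0], [0, 0.0002, 0, 0, 0, -0.9, 0], [0, 0.0002, 0, 0, 0, -0.9, 0]],
  ],
)

```text
clock: 21.52
tcp_pos: [558.2, -212.6, 77.9]
ee_rot: [3.14, -0.003, 2.906]
ft_force: [4.5, 0.3, -3.4]
width: 9.2
```

```bash
python3 turn.py
```

```text
clock 21.625 tcp [ 558.22 -212.57   77.95] rot [3.1397 6.2801 2.9071] turned 0.137 key axis est [ 555.12 -211.78] F [ 4.72  0.24 -3.05] M [-0.057 -0.746 -0.085] each Mz [-0.105 -0.066] q6 -1.846 w 9.121270251129785
tilt share [ 0.028 -0.045 -0.   ] xy share [-0.0007 -0.001  -0.    ]
torque about key axis -0.081
```

>>> arm_command(
  targets=[
    [[-0.001, -0.001, 0.0003, 0.02, -0.045, -0.98, 0], [0, 0, 0, 0, 0, -0.98, 0], [0, 0, 0, 0, 0, 0, 0]],
  ],
)

```text
clock: 22.0
tcp_pos: [558.1, -214.1, 78.1]
ee_rot: [-3.141, -0.001, 3.038]
ft_force: [3.7, -0.7, -3.5]
width: 9.0
```

```bash
python3 turn.py; python3 plan.py 558.6 -213.15 77.4 3.043 1; python3 w.py w15; python3 plate.py w15
```

```text
clock 22.1 tcp [ 558.11 -214.1    78.08] rot [3.1421 6.2819 3.0378] turned 0.006 key axis est [ 554.94 -213.71] F [ 3.81 -0.75 -3.03] M [-0.132 -0.765 -0.039] each Mz [-0.031 -0.046] q6 -1.977 w 9.11645911987951
tilt share [-0.007 -0.019  0.   ] xy share [-0.0005  0.0014 -0.    ]
torque about key axis -0.039
{'clock': 22.1, 'qpos': [-0.51, 0.418, 1.609, -0.001, 1.116, -1.978], 'tcp_pos': [558.148, -214.1, 78.081], 'ee_rot': [-3.141, -0.001, 3.038], 'ft_force': [3.327, -0.326, -3.864], 'moment': [-0.187, -0.718, -0.019], 'width': 9.116}
world d [ 0.5  0.9 -0.7] tool mm [-0.4  1.   0.7] rot deg [-0.03 -0.07 -0.27]
rows 1 per row [-0.0004  0.0012  0.0008] [-0.007 -0.018 -0.066]
{'clock': np.float64(22.1), 'qpos': array([-5.100e-01,  4.180e-01,  1.609e+00, -1.000e-03,  1.116e+00,
       -1.978e+00]), 'tcp_pos': array([ 558.148, -214.1  ,   78.081]), 'ee_rot': array([-3.141e+00, -1.000e-03,  3.038e+00]), 'ft_force': array([ 3.327, -0.326, -3.864]), 'moment': array([-0.187, -0.718, -0.019]), 'width': np.float64(9.116)}
w15 median z 17.88 exp 18.58
((2.691547393798828, 0.9955368041992188), (68.10211944580078, 68.98407745361328), 89.81444549560547)
```

View pics/w15.png

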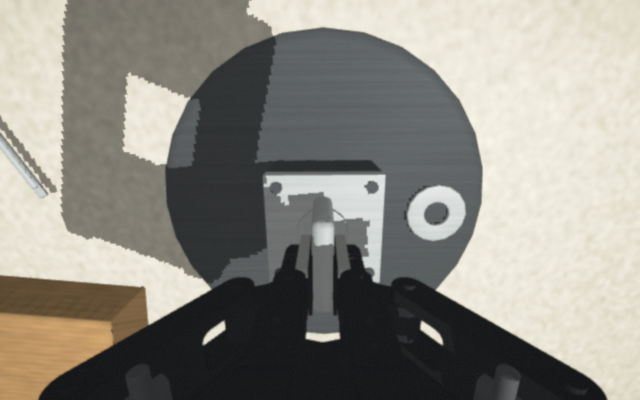

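```bash
cat > hand2.py <<'E'
import sys
from h import *
from scipy.optimize import least_squares
c=calibration("wrist");K,T=c['mtx'],c['T_tool_cam']
for n in sys.argv[1:]:
    z=np.load(f"pics/{n}.npz");P=cloud(K,T,z['d']);ok=z['d']>0
    top=ok&(abs(P[...,2]+28)<3)&(abs(P[...,1])<8)&(P[...,0]<24)&(P[...,0]>12)
    e=ok&(P[...,2]>-22)&(P[...,2]<6)&(abs(P[...,1])<3.5)&(P[...,0]>18)
    Q=P[e];b=P[top]
    for a,bb in((-22,-12),(-12,-3),(-3,6)):
        s=(Q[:,2]>a)&(Q[:,2]<bb); print(a,Q[s][:,0].mean().round(2),end=' ')
    print(n,"top y",np.percentile(b[:,1],[1,99]).round(2),"z",b[:,2].mean().round(2))
E
python3 hand2.py w9 w13 w15
```

```text
-22 25.97 -12 25.97 -3 26.12 w9 top y [-4.78  5.07] z -27.61
-22 25.97 -12 26.04 -3 26.16 w13 top y [-4.79  5.07] z -27.64
-22 25.95 -12 26.0 -3 26.08 w15 top y [-4.76  5.08] z -27.53
```

>>> arm_command(
  targets=[
    [[-0.0008, 0.0014, 0, 0, 0, -0.07, 0], [0, 0, 0, 0, 0, 0, 0]],
  ],
)

```text
clock: 22.4
tcp_pos: [558.2, -213.9, 78.1]
ee_rot: [-3.139, -0.003, 3.043]
ft_force: [3.1, -0.2, -1.8]
width: 8.7
```

```bash
python3 w.py w16; python3 plate.py w16; python3 turn.py
```

```text
{'clock': np.float64(22.4), 'qpos': array([-0.509,  0.419,  1.608, -0.004,  1.117, -1.979]), 'tcp_pos': array([ 558.228, -213.925,   78.092]), 'ee_rot': array([-3.139e+00, -3.000e-03,  3.043e+00]), 'ft_force': array([ 3.068, -0.187, -1.794]), 'moment': array([-0.241, -0.586, -0.046]), 'width': np.float64(8.701)}
w16 median z 17.91 exp 18.59
((2.691333770751953, 0.9216728210449219), (68.07456970214844, 68.82059478759766), 89.98444366455078)
clock 22.55 tcp [ 558.26 -213.92   78.1 ] rot [3.1439 6.2805 3.0429] turned 0.001 key axis est [ 555.08 -213.56] F [ 2.75 -2.11 -2.07] M [-0.444 -0.496 -0.042] each Mz [-0.024 -0.059] q6 -1.979 w 8.853823751950822
tilt share [-0.033 -0.038  0.   ] xy share [-0.0003  0.0012 -0.    ]
torque about key axis -0.047
```

>>> arm_command(
  targets=[
    [[-0.0006, 0.0012, -0.003, -0.03, -0.035, 0, 0], [0, 0, -0.003, 0, 0, 0, 0]],
  ],
)

```text
clock: 22.8
tcp_pos: [558.2, -213.4, 82.0]
ee_rot: [-3.141, -0.001, 3.043]
ft_force: [3.8, -2.2, -5.5]
width: 8.5
```

```bash
python3 turn.py
```

```text
clock 22.9 tcp [ 558.25 -213.43   82.14] rot [3.1426 6.2819 3.043 ] turned 0.001 key axis est [ 555.07 -213.06] F [ 2.86 -2.35 -5.3 ] M [-0.582 -0.621 -0.084] each Mz [-0.07  -0.097] q6 -1.981 w 8.73912488869577
tilt share [-0.014 -0.018  0.   ] xy share [-0.0004  0.0006 -0.    ]
torque about key axis -0.09
```

>>> arm_command(
  targets=[
    [[-0.0006, -0.0004, -0.003, 0, 0, 0.12, 0], [0, 0, -0.003, 0, 0, 0, 0]],
  ],
)

```text
clock: 23.15
tcp_pos: [558.4, -212.5, 87.3]
ee_rot: [3.14, -0.003, 3.034]
ft_force: [2.4, -0.0, -2.7]
width: 8.7
```

```bash
python3 turn.py
```

```text
clock 23.25 tcp [ 558.47 -212.55   87.48] rot [3.1403 6.2807 3.0342] turned 0.01 key axis est [ 555.29 -212.16] F [ 2.38 -0.36 -2.55] M [-0.01  -0.47   0.023] each Mz [0.044 0.003] q6 -1.972 w 8.674127451247811
tilt share [ 0.019 -0.036 -0.   ] xy share [-0.0003 -0.0006 -0.    ]
torque about key axis 0.023
```

>>> arm_command(
  targets=[
    [[-0.0005, -0.0003, -0.004, 0.02, -0.03, 0, 0], [0, 0, -0.004, 0, 0, 0, 0], [0, 0, -0.004, 0, 0, 0, 0]],
  ],
)

```text
clock: 23.62
tcp_pos: [558.5, -212.0, 97.7]
ee_rot: [3.141, -0.001, 3.035]
ft_force: [2.1, -1.7, -2.0]
width: 8.5
```

```bash
python3 turn.py
```

```text
clock 23.725 tcp [ 558.57 -212.08   97.98] rot [3.1409 6.282  3.0347] turned 0.009 key axis est [ 555.4  -211.69] F [ 1.45 -0.33 -1.46] M [-0.014 -0.325 -0.036] each Mz [-0.032 -0.04 ] q6 -1.972 w 9.018029481377177
tilt share [ 0.009 -0.017 -0.   ] xy share [-0.0002 -0.0012 -0.    ]
torque about key axis -0.037
```

>>> arm_command(
  targets=[
    [[0, 0, -0.006, 0, 0, 0, 0], [0, 0, -0.02, 0, 0, 0, 0], [0, 0, -0.03, 0, 0, 0, 0], [0, 0, -0.03, 0, 0, 0, 0], [0, 0, 0, 0, 0, 0, 0]],
  ],
)

```text
clock: 24.35
tcp_pos: [556.9, -212.2, 171.6]
ee_rot: [3.141, -0.005, 3.035]
ft_force: [0.1, -0.1, -1.3]
width: 8.9
```

```bash
python3 w.py w17; python3 hand2.py w17; python3 plan.py 578 140 170 2.755
```

```text
{'clock': np.float64(24.35), 'qpos': array([-0.508,  0.307,  1.545, -0.002,  1.295, -1.972]), 'tcp_pos': array([ 556.863, -212.214,  171.556]), 'ee_rot': array([ 3.141, -0.005,  3.035]), 'ft_force': array([ 0.061, -0.115, -1.339]), 'moment': array([-0.011,  0.004,  0.012]), 'width': np.float64(8.859)}
-22 25.96 -12 26.03 -3 26.08 w17 top y [-4.79  5.07] z -27.57
{'clock': 24.4, 'qpos': [-0.508, 0.308, 1.547, -0.002, 1.295, -1.972], 'tcp_pos': [555.948, -211.662, 169.977], 'ee_rot': [3.14, -0.008, 3.035], 'ft_force': [-0.172, -0.003, -0.755], 'moment': [0.016, -0.018, -0.011], 'width': 8.933}
world d [ 22.1 351.7   0. ] tool mm [ 15.6 352.    0.7] rot deg [ 0.03 -0.47 16.03]
rows 7 per row [0.0028 0.0629 0.0001] [ 0.001 -0.017  0.572]
```

View pics/w17.png

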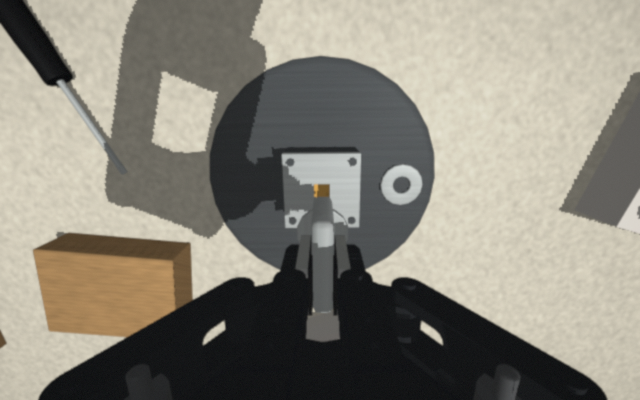

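>>> arm_command(
  targets=[
    [[0.0084, 0.0636, 0, 0, 0, 0.572, 0], [0.0084, 0.0636, 0, 0, 0, 0.572, 0], [0.0084, 0.0636, 0, 0, 0, 0.572, 0], [0.0084, 0.0636, 0, 0, 0, 0.572, 0], [0.0084, 0.0636, 0, 0, 0, 0.572, 0], [0.0084, 0.0636, 0, 0, 0, 0.572, 0], [0.0084, 0.0636, 0, 0, 0, 0.572, 0], [0, 0, 0, 0, 0, 0, 0]],
  ],
)

```text
clock: 25.4
tcp_pos: [584.7, 153.9, 160.1]
ee_rot: [-3.133, -0.027, 2.742]
ft_force: [-0.5, -0.4, -2.4]
width: 9.0
```

```bash
python3 plan.py 597 145 150 2.755 1
```

```text
{'clock': 25.4, 'qpos': [0.111, 0.349, 1.514, 0.006, 1.306, -1.061], 'tcp_pos': [584.717, 153.916, 160.127], 'ee_rot': [-3.133, -0.027, 2.742], 'ft_force': [-0.527, -0.362, -2.375], 'moment': [-0.047, -0.073, -0.066], 'width': 8.966}
world d [ 12.3  -8.9 -10.1] tool mm [-15.1  -3.3   9.8] rot deg [-0.47 -1.53 -0.76]
rows 1 per row [-0.0188 -0.0042  0.0122] [-0.118 -0.383 -0.19 ]
```

>>> arm_command(
  targets=[
    [[-0.0188, -0.0042, 0.0, -0.118, -0.38, -0.19, 0], [0, 0, 0, 0, 0, 0, 0], [0, 0, 0, 0, 0, 0, 0]],
  ],
)

```text
clock: 25.78
tcp_pos: [596.2, 141.3, 157.3]
ee_rot: [-3.138, -0.002, 2.754]
ft_force: [-0.0, 1.5, -1.6]
width: 9.3
```

```bash
python3 w.py w18; python3 - <<'E'
import cv2
im=cv2.imread('pics/w18.png');cv2.imwrite('pics/w18z.png',cv2.resize(im[80:280,210:420],(735,600)[::1],interpolation=cv2.INTER_CUBIC))
E
```

```text
{'clock': np.float64(25.775), 'qpos': array([ 0.093,  0.354,  1.514, -0.002,  1.277, -1.09 ]), 'tcp_pos': array([596.249, 141.341, 157.282]), 'ee_rot': array([-3.138e+00, -2.000e-03,  2.754e+00]), 'ft_force': array([-0.026,  1.454, -1.583]), 'moment': array([-0.033, -0.008,  0.032]), 'width': np.float64(9.29)}
```

View pics/w18z.png

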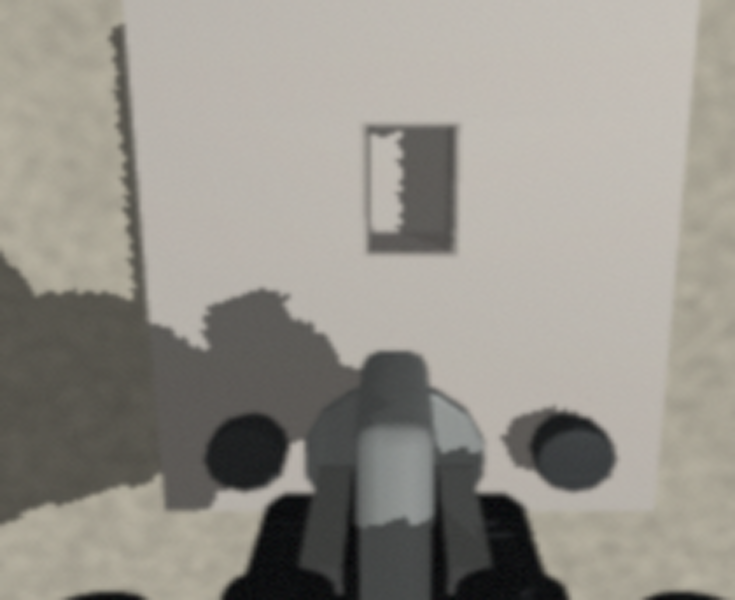

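```bash
python3 - <<'E'
from h import *
z=np.load("pics/w18.npz");c=calibration("wrist");K,Tt=c['mtx'],c['T_tool_cam']
P=cloud(K,Tt,z['d']); zt=np.median(P[90:110,330:390,2]);print("foam tool z",zt, "world",z['tcp_pos'][2]-zt)
pts=np.array([((u+.5)/3.5-.5+210,(v+.5)/3-.5+80) for u,v in [(364,124),(459,124),(456,253),(367,253)]])
q=atz(K,Tt,pts,zt)[:,:2];print(q.round(1))
top=q[:2].mean(0);bot=q[2:].mean(0);d=(bot-top)/np.linalg.norm(bot-top)
print("len",np.linalg.norm(bot-top),"wid",np.linalg.norm(q[1]-q[0]),"angle",np.degrees(np.arctan2(-d[1],-d[0])))
print("pocket in tool",(top+bot)/2-7*d)
cen=(top+bot)/2-7*d
_,T=cam("wrist",z);print("world",(T@np.linalg.inv(Tt))[:3]@np.r_[cen,zt,1])
E
```

```text
foam tool z 107.13643658652617 world 50.14564096861855
[[61.5 -6.8]
 [61.5 15.4]
 [25.9 15.3]
 [25.9 -6.3]]
len 35.559595382218525 wid 22.212312975686714 angle -0.2808382936352987
pocket in tool [50.69241543  4.38658823]
world [550.60242845 164.32589686  50.25283946]
```

```bash
python3 plan.py 553.6 163.1 110 2.755 2
```

```text
{'clock': 25.825, 'qpos': [0.093, 0.354, 1.514, -0.002, 1.277, -1.09], 'tcp_pos': [596.338, 141.231, 157.351], 'ee_rot': [-3.138, -0.002, 2.754], 'ft_force': [-0.574, -0.152, -0.102], 'moment': [-0.011, -0.041, -0.011], 'width': 8.788}
world d [-42.7  21.9 -47.4] tool mm [47.7  4.3 47.4] rot deg [-0.2  -0.12 -0.06]
rows 2 per row [0.0298 0.0027 0.0296] [-0.025 -0.015 -0.007]
```

>>> arm_command(
  targets=[
    [[0.0298, 0.0027, 0.012, -0.025, -0.015, 0, 0], [0.0298, 0.0027, 0.025, -0.025, -0.015, 0, 0], [0, 0, 0.01, 0, 0, 0, 0], [0, 0, 0, 0, 0, 0, 0]],
  ],
)

```text
clock: 26.32
tcp_pos: [555.2, 160.4, 120.7]
ee_rot: [3.14, 0.004, 2.749]
ft_force: [-0.1, 0.3, -2.9]
width: 8.9
```

```bash
python3 plan.py 553.6 163.1 100 2.755 1; python3 w.py w19
```

```text
{'clock': 26.325, 'qpos': [0.132, 0.323, 1.64, -0.001, 1.175, -1.046], 'tcp_pos': [555.247, 160.409, 120.657], 'ee_rot': [3.14, 0.004, 2.749], 'ft_force': [-0.146, 0.277, -2.863], 'moment': [-0.026, -0.038, 0.032], 'width': 8.919}
world d [ -1.6   2.7 -20.7] tool mm [ 2.6  1.8 20.6] rot deg [ 0.09  0.23 -0.34]
rows 1 per row [0.0033 0.0023 0.0258] [ 0.023  0.058 -0.086]
{'clock': np.float64(26.325), 'qpos': array([ 1.320e-01,  3.230e-01,  1.640e+00, -1.000e-03,  1.175e+00,
       -1.046e+00]), 'tcp_pos': array([555.247, 160.409, 120.657]), 'ee_rot': array([3.14 , 0.004, 2.749]), 'ft_force': array([-0.146,  0.277, -2.863]), 'moment': array([-0.026, -0.038,  0.032]), 'width': np.float64(8.919)}
```

View pics/w19.png

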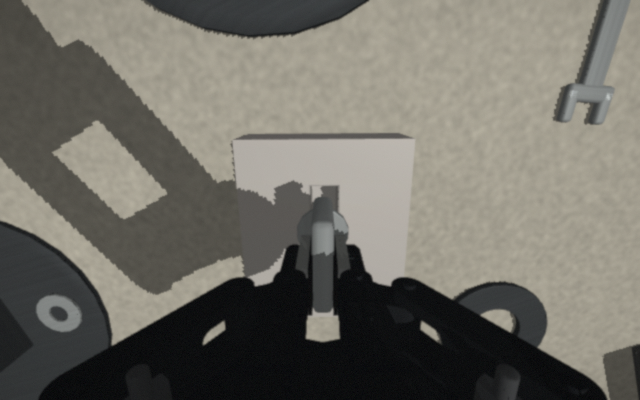

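Aligned over the pocket. I'll correct the small offset and stop just above the foam.

>>> arm_command(
  targets=[
    [[0.0033, 0.0023, 0.015, 0, 0.05, -0.086, 0], [0, 0, 0.012, 0, 0, 0, 0], [0, 0, 0, 0, 0, 0, 0]],
  ],
)

```text
clock: 26.75
tcp_pos: [556.2, 162.6, 99.2]
ee_rot: [3.138, 0.003, 2.754]
ft_force: [0.4, -0.0, -0.8]
width: 9.2
```

```bash
python3 plan.py 553.6 163.1 67.2 2.755 1
```

```text
{'clock': 26.75, 'qpos': [0.135, 0.353, 1.65, 0.001, 1.135, -1.049], 'tcp_pos': [556.238, 162.64, 99.222], 'ee_rot': [3.138, 0.003, 2.754], 'ft_force': [0.388, -0.013, -0.838], 'moment': [-0.026, -0.063, 0.018], 'width': 9.222}
world d [ -2.6   0.5 -32. ] tool mm [ 2.7 -0.7 32. ] rot deg [ 0.19  0.2  -0.06]
rows 1 per row [ 0.0034 -0.0008  0.04  ] [ 0.047  0.05  -0.015]
```

>>> arm_command(
  targets=[
    [[0.0034, -0.0008, 0.006, 0.04, 0.05, 0, 0], [0, 0, 0.006, 0, 0, 0, 0], [0.0005, 0, 0.006, 0, 0, 0, 0]],
  ],
)

```text
clock: 27.12
tcp_pos: [553.7, 163.4, 84.5]
ee_rot: [3.141, 0.001, 2.754]
ft_force: [0.5, 0.3, -1.5]
width: 9.1
```

```bash
python3 plan.py 553.6 163.1 67.2 2.755 1
```

```text
{'clock': 27.125, 'qpos': [0.137, 0.37, 1.661, 0.0, 1.109, -1.047], 'tcp_pos': [553.706, 163.358, 84.501], 'ee_rot': [3.141, 0.001, 2.754], 'ft_force': [0.53, 0.349, -1.492], 'moment': [0.043, -0.009, 0.008], 'width': 9.092}
world d [ -0.1  -0.3 -17.3] tool mm [ 0.  -0.3 17.3] rot deg [ 0.06  0.06 -0.06]
rows 1 per row [ 0.     -0.0004  0.0216] [ 0.014  0.015 -0.015]
```

In the pocket with no force. I'll lower the rest of the way.

>>> arm_command(
  targets=[
    [[0, 0, 0.006, 0, 0, 0, 0], [0, 0, 0.006, 0, 0, 0, 0], [0, 0, 0.004, 0, 0, 0, 0], [0, 0, 0.002, 0, 0, 0, 0]],
  ],
)

```text
clock: 27.62
tcp_pos: [553.4, 163.3, 68.7]
ee_rot: [3.141, 0.0, 2.754]
ft_force: [0.4, -0.2, -0.9]
width: 9.3
```

```bash
python3 plan.py 553.6 163.1 67.2 2.755 1
```

```text
{'clock': 27.625, 'qpos': [0.137, 0.392, 1.669, 0.0, 1.079, -1.047], 'tcp_pos': [553.421, 163.347, 68.722], 'ee_rot': [3.141, 0.0, 2.754], 'ft_force': [0.435, -0.167, -0.904], 'moment': [-0.056, 0.045, -0.001], 'width': 9.32}
world d [ 0.2 -0.2 -1.5] tool mm [-0.3 -0.2  1.5] rot deg [ 0.04  0.03 -0.06]
rows 1 per row [-0.0003 -0.0002  0.0019] [ 0.009  0.007 -0.014]
```

>>> arm_command(
  targets=[
    [[0, 0, 0.0015, 0, 0, 0, 0], [0, 0, 0.001, 0, 0, 0, 0]],
  ],
)

```text
clock: 27.88
tcp_pos: [553.6, 163.4, 67.2]
ee_rot: [3.141, 0.001, 2.754]
ft_force: [-2.9, -0.1, 5.4]
width: 8.9
```

```bash
python3 plan.py 553.6 163.1 67.2 2.755 1
```

```text
{'clock': 27.875, 'qpos': [0.137, 0.395, 1.669, 0.0, 1.077, -1.047], 'tcp_pos': [553.576, 163.365, 67.243], 'ee_rot': [3.141, 0.001, 2.754], 'ft_force': [-2.878, -0.117, 5.403], 'moment': [-0.106, 0.42, 0.031], 'width': 8.946}
world d [ 0.  -0.3 -0. ] tool mm [-0.1 -0.2  0. ] rot deg [ 0.04  0.03 -0.05]
rows 1 per row [-0.0002 -0.0003  0.0001] [ 0.009  0.007 -0.013]
```

>>> arm_command(
  targets=[
    [[0, 0, 0, 0, 0, 0, 0.6], [0, 0, 0, 0, 0, 0, 0.6], [0, 0, 0, 0, 0, 0, 0.6], [0, 0, -0.01, 0, 0, 0, 0.6], [0, 0, -0.03, 0, 0, 0, 0.6], [0, 0, -0.05, 0, 0, 0, 0.6], [-0.03, 0, -0.05, 0, 0, 0, 0.6], [0, 0, 0, 0, 0, 0, 0.6]],
  ],
)

```text
clock: 28.88
tcp_pos: [577.0, 154.3, 185.1]
ee_rot: [3.139, 0.004, 2.754]
ft_force: [0.1, 0.5, 0.3]
width: 51.3
```

```bash
python3 w.py w20; sed 's/("w1","w3")/("w20",)/' fitkey.py | python3 -; python3 - <<'E'
from bench import grab_frame
import cv2
im,_=grab_frame("top");a=cv2.resize(im[150:230,220:300],(400,400),interpolation=cv2.INTER_CUBIC);b=cv2.resize(im[150:230,340:420],(400,400),interpolation=cv2.INTER_CUBIC)
cv2.imwrite("pics/top2.png",cv2.hconcat([a,b]))
E
```

```text
{'clock': np.float64(28.875), 'qpos': array([ 0.116,  0.29 ,  1.537,  0.   ,  1.31 , -1.067]), 'tcp_pos': array([577.014, 154.347, 185.077]), 'ee_rot': array([3.139, 0.004, 2.754]), 'ft_force': array([0.084, 0.515, 0.327]), 'moment': array([-0.018,  0.005, -0.016]), 'width': np.float64(51.32)}
w20 666 bow ((550.603759765625, 164.96566772460938), (9.0325927734375, 45.67856216430664), 67.86312866210938)
[549.80847495 165.33522398] 2.754434791095756
foam ((578.9741821289062, 152.48727416992188), (130.49386596679688, 149.2851104736328), 67.89332580566406)
collar 424 [550.3684903  165.29876478] [535.90452588 150.63082521] [565.3165375  179.67027031]
```

View pics/w20.png

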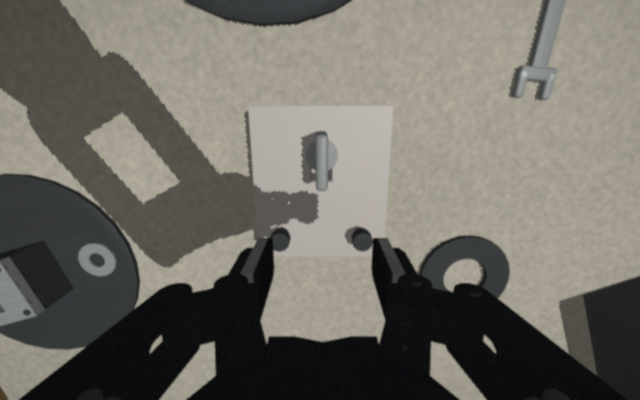

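View pics/top2.png

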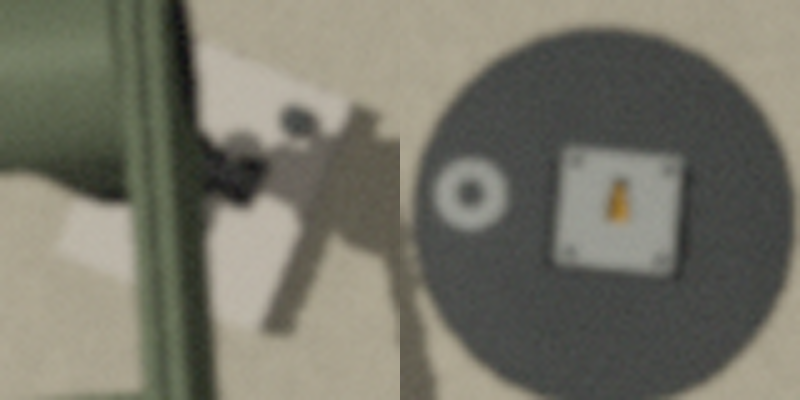

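```bash
python3 - <<'E'
from h import *
z=np.load("pics/w20.npz");K,T=cam("wrist",z);P=cloud(K,T,z['d'])
m=(abs(P[...,0]-550)<24)&(abs(P[...,1]-165)<15)&(P[...,2]>85)&(P[...,2]<110);print("bow top z",np.percentile(P[m][:,2],[50,90]))
print(ctrl.sign_off())
E
```

```text
bow top z [94.82373109 95.83274268]
the job is handed in; nothing more can be done
None
```

I carried out the whole sequence and handed the job in at about 29 s on the clock. It gave no verdict.

- **Insert:** I took the key from the foam and lowered it into the keyhole of the medium (240 mm) foot until the collar rested on the plate. The push was about 5 N.
- **Turn to the stop:** I turned clockwise in small steps. The twist began to rise around 1.24 rad. I held it at about 0.18–0.20 N m, which is roughly 0.13–0.15 N m over the drag, or about 8–9 N by the task's figures. The force at the latch was inferred from the wrist twist, not measured directly.
- **Turn back and withdraw:** I turned the key home and drew it out, with at most about 5.5 N on the wrist during withdrawal.
- **Return:** I set the key back in its own pocket, let go and moved the gripper clear.

Last checks:
- **Key:** It is about 0.7 mm from the measured pocket point. The top of the bow is about 95 mm over the table, as expected for a seated key, and its direction matches the pocket's. I did not measure tilt separately.
- **Rotor:** The keyhole looks the same as at the start, with the slot in its home direction.
- **Other things:** The bolts, washer, flange and spanner look undisturbed in the last pictures. I did not measure them, and the other things were not in the last pictures.

One disagreement: while at the stop, the key's axis as computed from the arm's pose drifted about 3 mm sideways from the keyhole. The shaft has only about 1.2 mm of clearance each way, so I put this down to compliance and an error in my measured grip offset. The limit is 4 mm.

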